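Secure a console in its display clamp

TASK

Secure the game console in the display clamp: squeeze the lock tab on the stop and slide the stop in until its bumper is about a finger's width or less from the console, and let it lock there. Then wind the handwheel clockwise until the jaw has pushed the console against the stop and holds it snugly by itself, without crushing it; leave the jar and the power brick behind the clamp where they are.

Things in the scene. Friction and masses are not known exactly. Their poses are not given: they have to be found in the camera images.
- clamp: the display clamp, fixed: dark steel base plate 170 x 600 x 14 mm; origin at the centre of its underside. Its y axis runs along the plate from the handwheel end (-y) to the stop end (+y); z up. The grey gear housing under the wheel is 110 x 120 mm, 70 mm high
- wheel_hub (a point): on the handwheel's vertical axis at rim height, 90 mm above the table; rim 122 mm across. Clockwise from above drives the jaw towards the stop, 5 mm per rad, 90 mm in all. Friction 0.2 N m (3.6 N at the knob, either way when at rest; more if wound fast) keeps the jaw where it is left, holding up to 40 N of squeeze. While winding slowly 5 N at the knob gives 15 N of squeeze, 8 N 45 N, 14 N 120 N
- knob_center (a point): centre of the upright black spinner knob on the wheel, 55 mm from the wheel's axis: 24 mm in diameter, 42 mm tall (21 mm either way of this point). It spins freely on its pin, so it can be gripped from above and led round in a circle at one gripper yaw
- jaw: aluminium jaw driven by the wheel, 130 mm wide, 16 mm thick, top 64 mm above the table; origin on the clamp's centre line in the plane of its pressing face, at table height. The face looks along the clamp's +y and can go from y = -150 to -60 mm in the clamp's frame. Less than 15 N does not hold the console; more than 120 N cracks it
- console: game console, plain grey case 140 (x) x 160 (y, along the clamp) x 55 mm high, about 0.8 kg, lying loose on the clamp plate between jaw and stop; origin at the centre of its underside. It slides along the plate when pushed with 5 to 10 N
- stop_grip (a point): on the locking stop, the middle of its squeeze grip, 77 mm above the table, between a steel post (outer face 26 mm from here on the clamp's +x side, fixed to the stop) and the steel lock tab (outer face 26 mm on the -x side when out). Both are about 40 mm long along the clamp's y and reach up to 96 mm above the table, from a block whose top is at 35 mm
- stop_face (a point): on the stop's aluminium face plate, 100 mm wide, top 60 mm above the table: the middle of the face that looks to the console (-y of the clamp), 42 mm above the table and 41 mm nearer the console than stop_grip. In front of it stands a rubber bumper 34 mm across, screwed out so that its tip lies an unknown 8 to 20 mm ahead of this face
- stop (a joint): travel of the locking stop towards the console (clamp's -y), m: 0 outermost, 0.1 innermost. The lock drops into a notch at every whole 10 mm (0.00, 0.01 .. 0.10; about 1 mm of play); between notches the tab stays partly in until the stop is slid to a notch. Slides with about 3 N when unlocked
- tab (a joint): how far the lock tab is pressed in towards the post, m: 0 out (locked), 0.009 fully in; the stop is free above about 0.007. Spring force 4 to 9 N. Squeezing tab against post presses it; it springs out when let go
- jar_mid (a point): middle of a small glass screw jar (60 mm across, 85 mm tall) that stands behind the clamp; loose
- adapter_mid (a point): middle of a loose black power brick, 60 x 100 x 34 mm, behind the stop end of the clamp
There are look-alikes about, which are no part of the job. Several things have the shape of the console; the one meant has the colours described above.

How it is judged:
By the outcome, as a careful person would: the job done as asked, in the order asked, and still so for the second after the job is handed in, with the robot touching nothing.
It also fails if it takes over 72 s, if anything falls off the work surface, if the arm or the gripper's body presses on something with over 40 N, if the wrist force passes 120 N, or if a joint passes its speed limit or range.

ROBOT

A 6-joint arm with a two-finger parallel gripper is mounted at the origin on the work surface. World frame = base frame: x ahead of the robot, y to its left, z up, the work surface at z = 0. Lengths are in m, angles in rad, forces in N, time in s.
With the tool pointing down it reaches from about 0.35 to 0.925 m from the base axis. Payload 6.4 kg.
Tool frame: the origin (TCP) lies at the very end of the fingers, on their centre line; the grasp point (between the pads) lies 19 mm behind it (bot.grasp_offset is the distance from the TCP to the grasp point, in m); y points along the fingers, x is the direction in which the jaws open and shut, and the axes are right-handed (so a half turn about y gives the same grasp; the last joint's range is limited). The gripper opens to 85 mm and grips with 20 to 120 N. Pads are 22 mm wide; open, the fingers measure 114 mm over their backs; the gripper's body (76 mm by 85 mm) begins 54 mm behind the grasp point. The pads swing forward as they close: fully open they stand 13 mm farther back than shut.
Start: joints at [-1.403, 0.245, 1.558, -0, 1.339, -0.174], TCP at [0.218, -0.612, 0.231] pointing down, gripper open.
Joint ranges: [-3.13, 3.13], [-1.02, 2.26], [0.13, 2.54], [-0.95, 4.09], [0.21, 2.88], [-2.74, 2.74]. Speed limits (rad/s): [2.57, 2.57, 3.14, 3.14, 3.14, 3.14].

INTERFACE

Orientations are given as a unit quaternion [x, y, z, w].
In Python, from workcell import bot gives the robot as it stands. The module is installed in compiled form; this text tells all that it offers.
- The arm moves only by the tool servo_tool, never from a script. Its argument "plan" is a list of rows, each an object of numbers: "x", "y", "z": the shift along the tool's x, y, z in mm; "rx", "ry", "rz": the turn, a rotation vector about the tool's x, y, z in rad; "fingers": the opening, from 0 (shut) to 1 (fully open). A call has 1 to 20 rows; each row is the pose to reach, as a shift and turn from the pose measured when the call began, along the tool's axes at that moment; what a row does not reach only later rows make up. A row lasts 1/8 s, in which the tool goes at most 62.5 mm and 10.7 degrees, less where a joint would pass 70% of its speed; a pose out of reach is approached as far as the arm can. A call with a gripper value outside its range is refused whole. The fingers move at their own pace and stop on an object; the grip force is fixed at half the most. Time passes only in rows, so rows that repeat a pose let the fingers close. It gives the time, the measured TCP pose, the force and the opening at its end, in the units of the state.
- bot.sense(): the state, without advancing time (a new reading comes with each control period).
- bot.get_image(name): name is "scene" or "side" or "wrist"; returns the picture (400x640x3 uint8, blue, green, red); there is no depth.
- bot.camera_params(name): a dict with "fx", "fy", "cx", "cy" (pixels), "D" ([k1, k2, p1, p2, k3] as OpenCV has them; the pictures are not rectified), "R" (3x3) and "t" (3): a world point X has camera coordinates R X + t; the wrist camera has in their place "tool_from_camera" (4x4, takes a point from camera to tool coordinates, whose origin is the TCP and whose axes are the tool frame's). Camera axes: x right, y down, z forward; pixel columns grow to the right and rows downward; lengths in m; the calibration is good to about 2 mm. A picture is of the moment at which its call begins: read the wrist's pose just before it. camera_params takes no time and is no camera call.
- bot.sign_off(): hands the job in, once; it reports no verdict.
The state is a dict: "clock": time; "qpos": joint angles; "joint_vel": joint speeds; "tau": joint torques, N m; "tool_pos": TCP position; "tool_rot": TCP orientation; "force": force on the tool from outside, world axes, zero at the start; "wrist_torque": the same for the moment, N m; "finger_gap": opening from 0.0 (shut) to 1.0 (fully open).
Only numpy, scipy, OpenCV 4.12 (cv2) and the standard library are available. Lean on these libraries where they do the work, as an engineer would, in place of code of your own. Each camera call takes 0.05 s, during which the arm holds its last target.

## Working session

There is one attempt and no reset: what is moved stays moved. The work goes in short steps, Python scripts to look and compute and a tool call to move; the robot and the scene stay as the last step left them, time stands still between calls to the robot, and variables do not carry over. Pictures are saved under pics/ and viewed, and the job is handed in when it is done.

Besides the shell and the picture viewer there is one more tool, called after "Call:" as name(argument=value, ...), one argument or row to a line, values as JSON. servo_tool: Moves the arm, as the interface text tells. Its arguments: {"type":"object","properties":{"plan":{"type":"array"}},"required":["plan"]}

```bash
mkdir -p pics
python3 - <<'E'
from workcell import bot
import cv2
s=bot.sense();print({k:s[k] for k in s})
for n in ["scene","side","wrist"]:
    cv2.imwrite(f"pics/{n}0.png",bot.get_image(n)); p=bot.camera_params(n); print(n,p)
print(bot.grasp_offset)
E
```

```text
{'clock': 0.0, 'qpos': array([-1.40310289e+00,  2.45806901e-01,  1.55902318e+00,  5.16579591e-06,
        1.33868676e+00, -1.74113194e-01]), 'joint_vel': array([-0.00083332,  0.00128563, -0.00092792,  0.00047182,  0.00106245,
        0.00068564]), 'tau': array([-1.14385737e-03, -4.29516220e+01, -3.26130903e+01, -2.21043201e-04,
        5.41959540e-03,  7.15385937e-06]), 'tool_pos': array([ 0.21777756, -0.6118402 ,  0.23017997]), 'tool_rot': array([-0.5772677 ,  0.40815788, -0.4072014 ,  0.57823539]), 'force': array([ 0.50704696, -0.10360236, -0.78604579]), 'wrist_torque': array([-0.00805533,  0.05098923,  0.02461892]), 'finger_gap': 1.0011117325461523}
scene {'fx': 394.7550313106786, 'fy': 394.7550313106786, 'cx': 318.9569138296806, 'cy': 204.06910421441665, 'D': array([-0.09929584,  0.        ,  0.        ,  0.        ,  0.        ]), 'R': array([[-6.78421854e-01,  7.34672532e-01,  2.42575241e-04],
       [ 5.71276578e-01,  5.27743967e-01, -6.28593173e-01],
       [-4.61938156e-01, -4.26312768e-01, -7.77734250e-01]]), 't': array([ 0.25344503, -0.283607  ,  1.35443921])}
side {'fx': 
[... 219 characters left out ...]

       [-0.47770583,  0.44006148, -0.76035717],
       [ 0.55498891, -0.51975652, -0.64949247]]), 't': array([0.4221964 , 0.29072586, 0.93404913])}
wrist {'fx': 294.6659664530012, 'fy': 294.6659664530012, 'cx': 323.89146693315087, 'cy': 200.68823048816955, 'D': array([0.01087893, 0.        , 0.        , 0.        , 0.        ]), 'tool_from_camera': array([[ 9.99999867e-01,  4.90661803e-04, -1.61012109e-04,
        -8.88705015e-04],
       [ 2.93968924e-04, -2.84538743e-01,  9.58664497e-01,
        -1.43517304e-01],
       [ 4.24565867e-04, -9.58664416e-01, -2.84538849e-01,
         7.26517541e-02],
       [ 0.00000000e+00,  0.00000000e+00,  0.00000000e+00,
         1.00000000e+00]])}
0.0187
```

View pics/scene0.png

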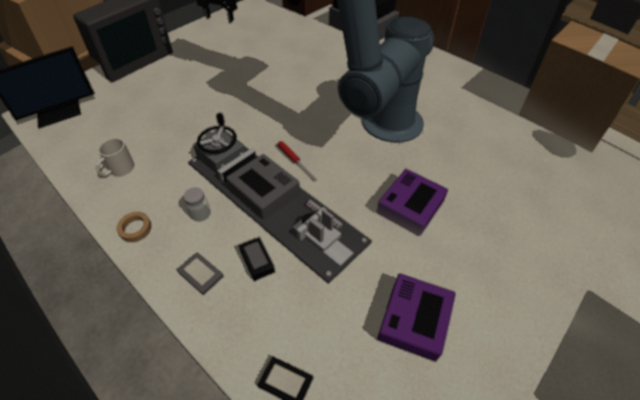

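View pics/side0.png

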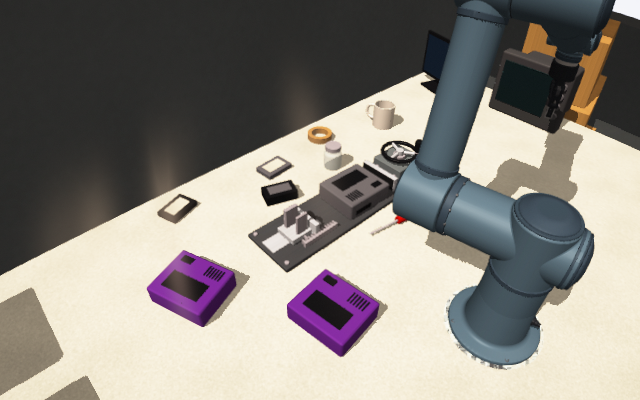

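View pics/wrist0.png

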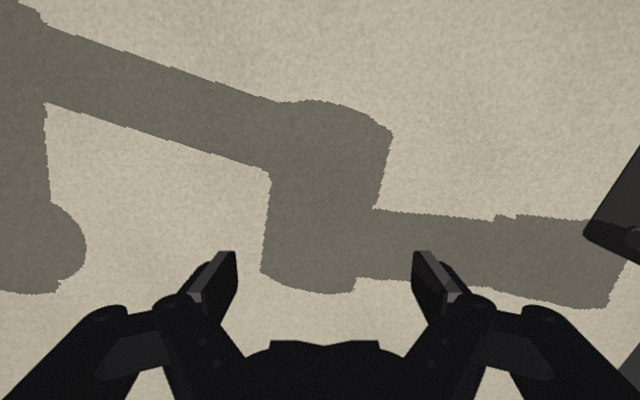

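Candidates for the console are the grey case on the clamp at scene (262,185), and two purple look-alikes at (413,200) and (418,315). I choose the grey one. Nearby, the jar is at (195,203), not the mug at (115,158). The brick is at (256,258), not the frames at (200,272) and (285,380). Next is a close crop to check.

Run:
```python
import cv2
a=cv2.imread('pics/scene0.png')[100:290,170:390]
cv2.imwrite('pics/c1.png',cv2.resize(a,None,fx=3.6,fy=3.1,interpolation=cv2.INTER_CUBIC)[:600,:800])
a=cv2.imread('pics/scene0.png')[100:290,170:390]
a=cv2.resize(a,None,fx=3,fy=3,interpolation=cv2.INTER_CUBIC)
cv2.imwrite('pics/c1.png',cv2.convertScaleAbs(a,alpha=1.6,beta=10))
a=cv2.imread('pics/side0.png')[120:280,240:440]
a=cv2.resize(a,None,fx=3.5,fy=3.5,interpolation=cv2.INTER_CUBIC)
cv2.imwrite('pics/c2.png',cv2.convertScaleAbs(a,alpha=1.3,beta=10))
```

```text
(no output)
```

View pics/c1.png

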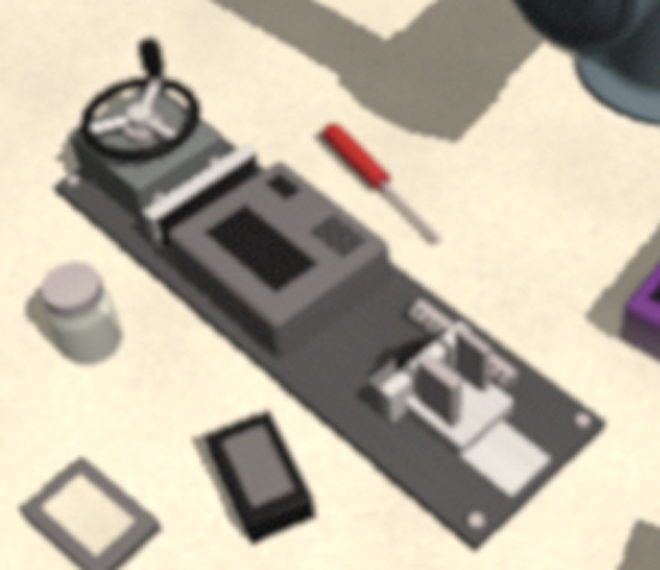

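View pics/c2.png

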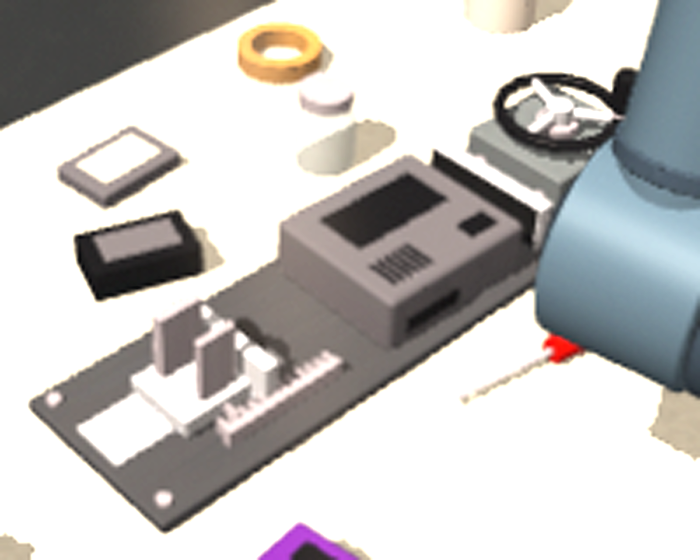

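The crop confirms the grey console between jaw and stop. Next I fit the clamp from the picked pixels.

```bash
cat > h.py <<'E'
import numpy as np,cv2
from workcell import bot
from scipy.spatial.transform import Rotation as Ro
def KD(n):
    p=bot.camera_params(n);return p,np.array([[p['fx'],0,p['cx']],[0,p['fy'],p['cy']],[0,0,1.]]),np.asarray(p['D'])
def RT(n,s=None):
    p,K,D=KD(n)
    if n!='wrist': return np.asarray(p['R']),np.asarray(p['t'])
    s=s or bot.sense()
    T=np.eye(4);T[:3,:3]=Ro.from_quat(s['tool_rot']).as_matrix();T[:3,3]=s['tool_pos']
    W=np.linalg.inv(T@p['tool_from_camera']);return W[:3,:3],W[:3,3]
def proj(n,X,s=None):
    p,K,D=KD(n);R,t=RT(n,s)
    return cv2.projectPoints(np.atleast_2d(np.asarray(X,float)),cv2.Rodrigues(R)[0],t,K,D)[0].reshape(-1,2)
def atz(n,uv,z,s=None):
    p,K,D=KD(n);R,t=RT(n,s)
    q=cv2.undistortPoints(np.array([[uv]],float),K,D).ravel()
    d=R.T@np.array([q[0],q[1],1]);c=-R.T@t
    return c+d*(z-c[2])/d[2]
E
cat > fit.py <<'E'
from h import *
from scipy.optimize import least_squares
S=lambda u,v:(170+u/3,100+v/3); D=lambda u,v:(240+u/3.5,120+v/3.5)
obs=[('scene',S(57,187),(-1,-.3)),('scene',S(604,425),(1,.3)),('scene',S(474,548),(-1,.3)),('side',D(32,405),(-1,.3)),('side',D(165,530),(1,.3))]
def f(v,sg=1):
    c,s=np.cos(v[2]),np.sin(v[2]);r=[]
    for n,uv,(a,b) in obs:
        x=a*.085*sg;y=b;r+=list(proj(n,[v[0]+c*x-s*y,v[1]+s*x+c*y,.014])[0]-uv)
    return np.array(r)
best=None
for y0 in np.arange(0,6.3,.7):
  for sg in(1,-1):
    o=least_squares(f,[.5,-.3,y0],args=(sg,))
    if best is None or o.cost<best[0]: best=(o.cost,o.x,sg)
print(best); print(f(best[1],best[2]).round(1))
E
python3 fit.py
python3 - <<'E'
from h import *
S=lambda u,v:(170+u/3,100+v/3); D=lambda u,v:(240+u/3.5,120+v/3.5)
print('hub',atz('scene',S(140,120),.09),atz('side',D(562,110),.09))
print('knob top',atz('scene',S(150,45),.14))
E
```

```text
hub [ 0.51978627 -0.27927238  0.09      ] [ 0.51371265 -0.28458066  0.09      ]
knob top [ 0.47258169 -0.30865946  0.14      ]Traceback (most recent call last):
  File "fit.py", line 13, in <module>
    o=least_squares(f,[.5,-.3,y0],args=(sg,))
    return func(*args, **kwargs)
    result = trf(vector_fun.fun, vector_fun.jac, x0, f0, J0, lb, ub, ftol, xtol,
                 gtol, max_nfev, x_scale, loss_function, tr_solver,
                 tr_options.copy(), verbose, callback=callback_wrapped)
    return trf_no_bounds(
        fun, jac, x0, f0, J0, ftol, xtol, gtol, max_nfev, x_scale,
        loss_function, tr_solver, tr_options, verbose, callback=callback)
    f_new = fun(x_new)
    self._update_fun()
    ~~~~~~~~~~~~~~~~^^
    self.f = self.fun_wrapped(xp_copy(self.x))
             ~~~~~~~~~~~~~~~~^^^^^^^^^^^^^^^^^
    return np.atleast_1d(self.fun(x))
                         ~~~~~~~~^^^
    return self.f(x, *self.args, **self.kwargs)
           ~~~~~~^^^^^^^^^^^^^^^^^^^^^^^^^^^^^^
  File "fit.py", line 8, in f
    x=a*.085*sg;y=b;r+=list(proj(n,[v[0]+c*x-s*y,v[1]+s*x+c*y,.014])[0]-uv)
                            ~~~~^^^^^^^^^^^^^^^^^^^^^^^^^^^^^^^^^^^^
  File "h.py", line 13, in proj
    p,K,D=KD(n);R,t=RT(n,s)
          ~~^^^
  File "h.py", line 5, in KD
    p=bot.camera_params(n);return p,np.array([[p['fx'],0,p['cx']],[0,p['fy'],p['cy']],[0,0,1.]]),np.asarray(p['D'])
ValueError: time passes only in moves, steps and waits
```

```bash
sed -i '1,5{s/^def KD(n):/from functools import lru_cache\n@lru_cache(None)\ndef KD(n):/}' h.py
cat > fit2.py <<'E'
from h import *
S=lambda u,v:(170+u/3,100+v/3); D=lambda u,v:(240+u/3.5,120+v/3.5)
obs=[('scene',S(57,187),(1,-.3)),('scene',S(604,425),(-1,.3)),('scene',S(474,548),(1,.3)),('side',D(32,405),(1,.3)),('side',D(165,530),(-1,.3))]
W=np.array([atz(n,uv,.014) for n,uv,_ in obs]);print(W.round(4))
E
python3 fit2.py
```

```text
[[ 0.5997 -0.3409  0.014 ]
 [ 0.4481  0.255   0.014 ]
 [ 0.6133  0.2512  0.014 ]
 [ 0.6026  0.2516  0.014 ]
 [ 0.437   0.2559  0.014 ]]
```

```bash
cat >> h.py <<'E'
def togo(pos,R,s=None):
    s=s or bot.sense();R0=Ro.from_quat(s['tool_rot'])
    d=R0.inv().apply(np.array(pos)-s['tool_pos'])*1000
    r=(R0.inv()*Ro.from_matrix(R)).as_rotvec()
    return d.round(1),r.round(3)
def down(yaw):  # tool y down, tool x at yaw in world
    x=np.array([np.cos(yaw),np.sin(yaw),0]);y=np.array([0,0,-1.]);return np.stack([x,y,np.cross(x,y)],1)
E
python3 - <<'E'
from h import *
s=bot.sense();print(Ro.from_quat(s['tool_rot']).as_matrix().round(3))
for y in (0,np.pi): print(y,togo([.5,.08,.30],down(y)),down(y)[:,2])
E
```

```text
[[ 0.335 -0.     0.942]
 [-0.942  0.001  0.335]
 [-0.001 -1.     0.   ]]
0 (array([-557.4,  -68.6,  497.8]), array([-1.000e-03, -1.229e+00, -1.000e-03])) [-0.  1.  0.]
3.141592653589793 (array([-557.4,  -68.6,  497.8]), array([ 1.000e-03,  1.913e+00, -1.000e-03])) [-1.2246468e-16 -1.0000000e+00 -0.0000000e+00]
```

Call:
servo_tool(
  plan=[
    {"x": -557,"y": -30,"z": 498,"ry": -1.229,"fingers": 1},
    {"x": -557,"y": -30,"z": 498,"ry": -1.229,"fingers": 1},
    {"x": -557,"y": -30,"z": 498,"ry": -1.229,"fingers": 1},
    {"x": -557,"y": -30,"z": 498,"ry": -1.229,"fingers": 1},
    {"x": -557,"y": -30,"z": 498,"ry": -1.229,"fingers": 1},
    {"x": -557,"y": -30,"z": 498,"ry": -1.229,"fingers": 1},
    {"x": -557,"y": -30,"z": 498,"ry": -1.229,"fingers": 1},
    {"x": -557,"y": -30,"z": 498,"ry": -1.229,"fingers": 1},
    {"x": -557,"y": -30,"z": 498,"ry": -1.229,"fingers": 1},
    {"x": -557,"y": -30,"z": 498,"ry": -1.229,"fingers": 1},
    {"x": -557,"y": -30,"z": 498,"ry": -1.229,"fingers": 1},
    {"x": -557,"y": -30,"z": 498,"ry": -1.229,"fingers": 1},
    {"x": -557,"y": -30,"z": 498,"ry": -1.229,"fingers": 1},
    {"x": -557,"y": -30,"z": 498,"ry": -1.229,"fingers": 1},
    {"x": -557,"y": -30,"z": 498,"ry": -1.229,"fingers": 1},
  ],
)

```text
schema error: expected keys x, y, z, rx, ry, rz, fingers
```

Run:
```python
from h import *
import pickle
s=bot.sense();print(s['clock'],s['tool_pos'],s['qpos'].round(3),Ro.from_quat(s['tool_rot']).as_matrix().round(3))
a=bot.get_image('wrist');cv2.imwrite('pics/w1.png',a);pickle.dump(s,open('s1.pkl','wb'))
```

```text
0.15 [ 0.21779495 -0.61196292  0.23041594] [-1.403  0.246  1.559  0.     1.339 -0.174] [[ 0.335 -0.     0.942]
 [-0.942  0.001  0.335]
 [-0.001 -1.     0.   ]]
```

View pics/w1.png

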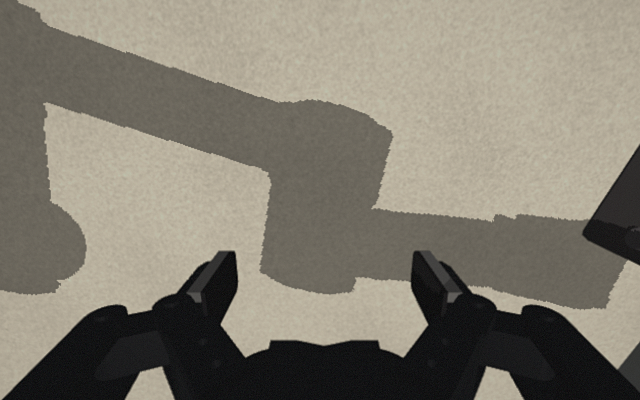

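The call was refused because every row needs all seven keys, so nothing moved. I'll resend it with all of them.

Call:
servo_tool(
  plan=[
    {"x": -557,"y": -30,"z": 498,"rx": 0,"ry": -1.229,"rz": 0,"fingers": 1},
    {"x": -557,"y": -30,"z": 498,"rx": 0,"ry": -1.229,"rz": 0,"fingers": 1},
    {"x": -557,"y": -30,"z": 498,"rx": 0,"ry": -1.229,"rz": 0,"fingers": 1},
    {"x": -557,"y": -30,"z": 498,"rx": 0,"ry": -1.229,"rz": 0,"fingers": 1},
    {"x": -557,"y": -30,"z": 498,"rx": 0,"ry": -1.229,"rz": 0,"fingers": 1},
    {"x": -557,"y": -30,"z": 498,"rx": 0,"ry": -1.229,"rz": 0,"fingers": 1},
    {"x": -557,"y": -30,"z": 498,"rx": 0,"ry": -1.229,"rz": 0,"fingers": 1},
    {"x": -557,"y": -30,"z": 498,"rx": 0,"ry": -1.229,"rz": 0,"fingers": 1},
    {"x": -557,"y": -30,"z": 498,"rx": 0,"ry": -1.229,"rz": 0,"fingers": 1},
    {"x": -557,"y": -30,"z": 498,"rx": 0,"ry": -1.229,"rz": 0,"fingers": 1},
    {"x": -557,"y": -30,"z": 498,"rx": 0,"ry": -1.229,"rz": 0,"fingers": 1},
    {"x": -557,"y": -30,"z": 498,"rx": 0,"ry": -1.229,"rz": 0,"fingers": 1},
    {"x": -557,"y": -30,"z": 498,"rx": 0,"ry": -1.229,"rz": 0,"fingers": 1},
    {"x": -557,"y": -30,"z": 498,"rx": 0,"ry": -1.229,"rz": 0,"fingers": 1},
    {"x": -557,"y": -30,"z": 498,"rx": 0,"ry": -1.229,"rz": 0,"fingers": 1},
  ],
)

```text
clock: 2.08
tool_pos: [0.5001, 0.0785, 0.2612]
tool_rot: [-0.707, 0.001, -0.001, 0.707]
force: [0.1, -0.3, -0.7]
finger_gap: 0.997
```

Run:
```python
from h import *
import pickle
s=bot.sense();print(s['clock'],s['tool_pos'],s['qpos'].round(3),Ro.from_quat(s['tool_rot']).as_matrix().round(3))
a=bot.get_image('wrist');cv2.imwrite('pics/w2.png',a);pickle.dump(s,open('s2.pkl','wb'))
```

```text
2.075 [0.50006218 0.07845911 0.2612412 ] [-6.900e-02 -1.240e-01  1.889e+00  1.000e-03  1.377e+00 -6.700e-02] [[ 1.    -0.     0.002]
 [-0.002  0.001  1.   ]
 [-0.    -1.     0.001]]
```

View pics/w2.png

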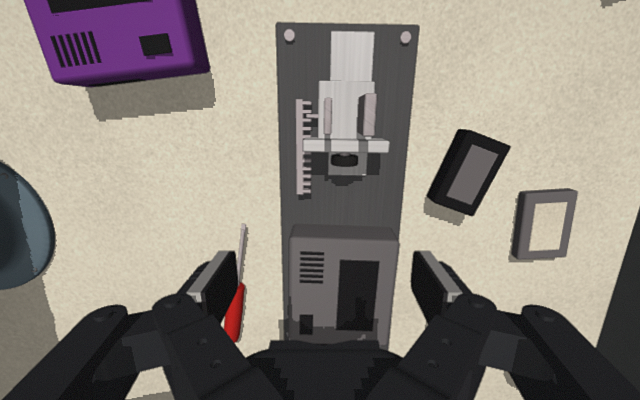

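Run:
```python
import cv2
a=cv2.imread('pics/w2.png')[15:215,265:430]
a=cv2.resize(a,None,fx=4,fy=3,interpolation=cv2.INTER_CUBIC)
a=cv2.imread('pics/w2.png')[65:205,270:430];a=cv2.resize(a,None,fx=4,fy=4,interpolation=cv2.INTER_CUBIC)
cv2.imwrite('pics/w2c.png',a)
```

```text
(no output)
```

View pics/w2c.png

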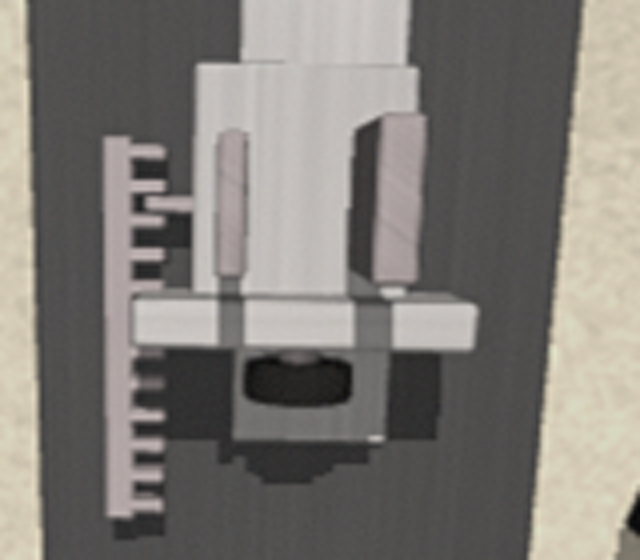

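```bash
python3 - <<'E'
from h import *
import pickle
s=pickle.load(open('s2.pkl','rb'))
C=lambda u,v:(270+u/4,65+v/4)
P=lambda n,uv,z:print(n,(atz('wrist',uv,z,s)*1000).round(1))
P('plateTL',(277,23.5),.014);P('plateTR',(419.5,25.5),.014)
P('plateL low',C(45,560),.014);P('plateR low',C(528,560),.014)
for n,c in dict(tabUL=(217,129),tabUR=(247,129),tabLL=(217,276),tabLR=(247,276),postUL=(385,113),postUR=(427,113),postLL=(375,283),postLR=(417,283)).items():P(n,C(*c),.096)
P('faceUL',C(132,298),.060);P('faceUR',C(477,304),.06);P('faceLL',C(132,349),.06);P('faceLR',C(475,349),.06)
P('bumper tip',C(298,407),.042)
P('bumper far top',C(298,345),.059);P('bumper near',C(298,395),.05)
P('cons UL',(291,239),.069);P('cons UR',(398.5,242),.069)
P('cons base UL',(292,226),.069)
P('stopblock front',C(235,438),.035)
P('rack top',C(104,136),.03);P('rack bot',C(107,517),.03)
# pulled 2-view checks using side/scene
S=lambda u,v:(170+u/3,100+v/3)
E
python3 - <<'E'
import cv2
a=cv2.imread('pics/w2.png')[205:360,270:430];a=cv2.resize(a,None,fx=4,fy=3.8,interpolation=cv2.INTER_CUBIC)
cv2.imwrite('pics/w2d.png',a)
E
```

```text
plateTL [445.3 252.5  14. ]
plateTR [612.1 250.   14. ]
plateL low [440.6  30.   14. ]
plateR low [608.2  29.8  14. ]
tabUL [500.4 167.1  96. ]
tabUR [507.8 167.1  96. ]
tabLL [500.4 131.6  96. ]
tabLR [508.1 131.6  96. ]
postUL [541.8 170.7  96. ]
postUR [552.1 170.7  96. ]
postLL [540.9 129.8  96. ]
postLR [551.6 129.8  96. ]
faceUL [476.  123.1  60. ]
faceUR [575.1 121.3  60. ]
faceLL [475.7 108.6  60. ]
faceLR [575.4 108.4  60. ]
bumper tip [525.5  88.4  42. ]
bumper far top [524.  109.5  59. ]
bumper near [524.9  93.4  50. ]
cons UL [459.2   3.1  69. ]
cons UR [592.2  -1.   69. ]
cons base UL [460.9  20.3  69. ]
stopblock front [506.1  77.2  35. ]
rack top [466.5 168.4  30. ]
rack bot [464.1  49.8  30. ]
```

View pics/w2d.png

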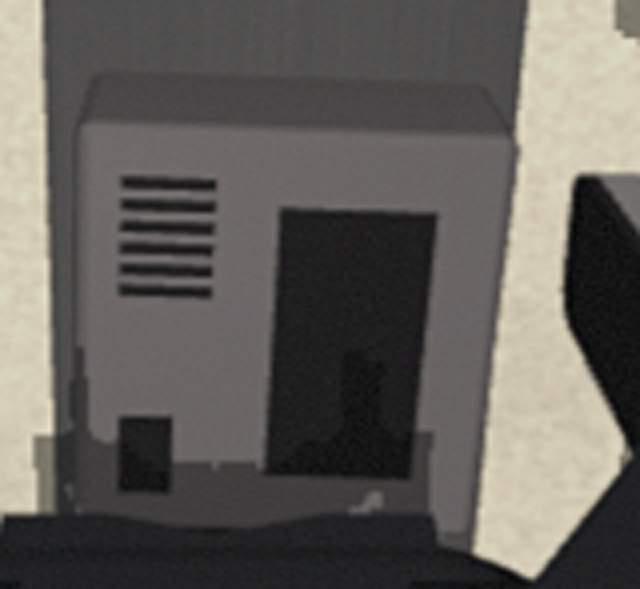

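Run:
```python
from h import *
import pickle
s=pickle.load(open('s2.pkl','rb'))
P=lambda n,uv,z:print(n,(atz('wrist',uv,z,s)*1000).round(1))
C=lambda u,v:(270+u/4,205+v/3.8)
P('base L',C(100,73),.014);P('base R',C(485,85),.014);P('topL',C(82,121),.069);P('topR',C(515,135),.069)
P('top right low',C(472,540),.069)
S=lambda u,v:(170+u/3,100+v/3); D=lambda u,v:(240+u/3.5,120+v/3.5)
p=lambda n,c,uv,z:print(n,c,(atz(c,uv,z)*1000).round(1))
p('cons base mid corner','scene',S(277,355),.014)
p('cons top corner','scene',S(277,325),.069);p('cons top right','scene',S(387,250),.069)
p('cons base','side',D(397,345),.014);p('cons left base','side',D(283,270),.014)
p('tab top','scene',S(428,360),.096);p('tab top','side',D(215,325),.096)
p('knobtop','scene',S(149,41),.14);p('knobbase','scene',S(155,75),.095);p('rimL','scene',S(82,122),.09);p('rimR','scene',S(200,110),.09);p('rimtop','scene',S(145,80),.09);p('rimbot','scene',S(138,162),.09)
p('jaw end L top','scene',S(147,212),.064);p('jaw end R','scene',S(255,155),.064)
```

```text
base L [458.8   1.5  14. ]
base R [595.4  -3.4  14. ]
topL [458.6   6.   69. ]
topR [592.3   1.   69. ]
top right low [ 588.5 -159.5   69. ]
cons base mid corner scene [589.9 -10.7  14. ]
cons top corner scene [5.916e+02 3.000e-01 6.900e+01]
cons top right scene [464.3   9.2  69. ]
cons base side [455.9  -8.4  14. ]
cons left base side [587.3  -5.4  14. ]
tab top scene [544.4 136.6  96. ]
tab top side [507.4 143.5  96. ]
knobtop scene [ 469.3 -314.5  140. ]
knobbase scene [ 469.7 -317.7   95. ]
rimL scene [ 560.8 -320.5   90. ]
rimR scene [ 469.9 -246.2   90. ]
rimtop scene [ 478.5 -324.6   90. ]
rimbot scene [ 558.2 -232.6   90. ]
jaw end L top scene [ 581.5 -196.8   64. ]
jaw end R scene [ 459.8 -179.3   64. ]
```

Call:
servo_tool(
  plan=[
    {"x": 30,"y": 40,"z": 72,"rx": 0,"ry": 0.018,"rz": 0,"fingers": 1},
    {"x": 30,"y": 80,"z": 72,"rx": 0,"ry": 0.018,"rz": 0,"fingers": 1},
    {"x": 30,"y": 110,"z": 72,"rx": 0,"ry": 0.018,"rz": 0,"fingers": 1},
    {"x": 30,"y": 150,"z": 72,"rx": 0,"ry": 0.018,"rz": 0,"fingers": 1},
    {"x": 30,"y": 180,"z": 72,"rx": 0,"ry": 0.018,"rz": 0,"fingers": 1},
    {"x": 30,"y": 201,"z": 72,"rx": 0,"ry": 0.018,"rz": 0,"fingers": 1},
    {"x": 30,"y": 201,"z": 72,"rx": 0,"ry": 0.018,"rz": 0,"fingers": 1},
  ],
)

```text
clock: 3.0
tool_pos: [0.5288, 0.1494, 0.0588]
tool_rot: [-0.707, 0.009, -0.006, 0.707]
force: [0.4, 0.4, -0.0]
finger_gap: 0.997
```

Run:
```python
from h import *
import pickle
s=bot.sense();print(s['clock'],s['tool_pos'],s['force'])
a=bot.get_image('wrist');cv2.imwrite('pics/w3.png',a);pickle.dump(s,open('s3.pkl','wb'))
```

```text
3.0 [0.52882025 0.14935947 0.05875666] [ 0.44321054  0.37421626 -0.03281395]
```

View pics/w3.png

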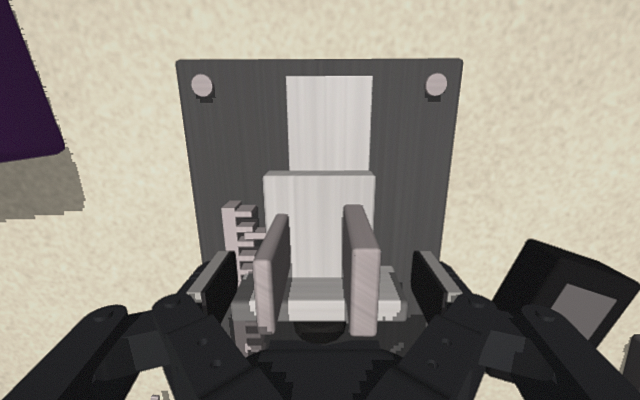

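Call:
servo_tool(
  plan=[
    {"x": 2,"y": 0,"z": 1,"rx": 0,"ry": 0,"rz": 0,"fingers": 0.7},
    {"x": 2,"y": 0,"z": 1,"rx": 0,"ry": 0,"rz": 0,"fingers": 0.6},
    {"x": 2,"y": 0,"z": 1,"rx": 0,"ry": 0,"rz": 0,"fingers": 0.5},
    {"x": 2,"y": 0,"z": 1,"rx": 0,"ry": 0,"rz": 0,"fingers": 0.45},
    {"x": 2,"y": 0,"z": 1,"rx": 0,"ry": 0,"rz": 0,"fingers": 0.45},
    {"x": 2,"y": 0,"z": 1,"rx": 0,"ry": 0,"rz": 0,"fingers": 0.45},
  ],
)

```text
clock: 3.8
tool_pos: [0.5312, 0.1507, 0.0611]
tool_rot: [-0.707, 0.009, -0.006, 0.707]
force: [-3.1, -1.3, 6.6]
finger_gap: 0.473
```

Run:
```python
from h import *
s=bot.sense();print(s['clock'],s['tool_pos'],s['force'],s['finger_gap'])
```

```text
3.8 [0.53121667 0.15070175 0.06114767] [-3.13162448 -1.29261541  6.63713689] 0.47264481897034144
```

Call:
servo_tool(
  plan=[
    {"x": 0,"y": 0,"z": -8,"rx": 0,"ry": 0,"rz": 0,"fingers": 0.42},
    {"x": 0,"y": 0,"z": -18,"rx": 0,"ry": 0,"rz": 0,"fingers": 0.42},
    {"x": 0,"y": 0,"z": -28,"rx": 0,"ry": 0,"rz": 0,"fingers": 0.42},
    {"x": 0,"y": 0,"z": -38,"rx": 0,"ry": 0,"rz": 0,"fingers": 0.42},
    {"x": 0,"y": 0,"z": -48,"rx": 0,"ry": 0,"rz": 0,"fingers": 0.42},
    {"x": 0,"y": 0,"z": -58,"rx": 0,"ry": 0,"rz": 0,"fingers": 0.42},
    {"x": 0,"y": 0,"z": -68,"rx": 0,"ry": 0,"rz": 0,"fingers": 0.42},
    {"x": 0,"y": 0,"z": -76,"rx": 0,"ry": 0,"rz": 0,"fingers": 0.42},
    {"x": 0,"y": 0,"z": -80,"rx": 0,"ry": 0,"rz": 0,"fingers": 0.42},
    {"x": 0,"y": 0,"z": -80,"rx": 0,"ry": 0,"rz": 0,"fingers": 0.42},
  ],
)

```text
clock: 5.05
tool_pos: [0.5296, 0.0698, 0.0612]
tool_rot: [0.707, -0.009, 0.006, -0.707]
force: [4.2, -3.1, -1.2]
finger_gap: 0.473
```

Run:
```python
from h import *
s=bot.sense();print(s['clock'],s['tool_pos'],s['force'],s['finger_gap'])
a=bot.get_image('side');cv2.imwrite('pics/s4.png',cv2.resize(a[120:290,230:430],None,fx=3.5,fy=3.5,interpolation=cv2.INTER_CUBIC))
a=bot.get_image('scene');cv2.imwrite('pics/s4s.png',cv2.resize(a[100:290,170:390],None,fx=3,fy=3,interpolation=cv2.INTER_CUBIC))
```

```text
5.05 [0.52958315 0.06977484 0.06115282] [ 4.17898721 -3.1342453  -1.19563838] 0.47341741101051643
```

View pics/s4.png

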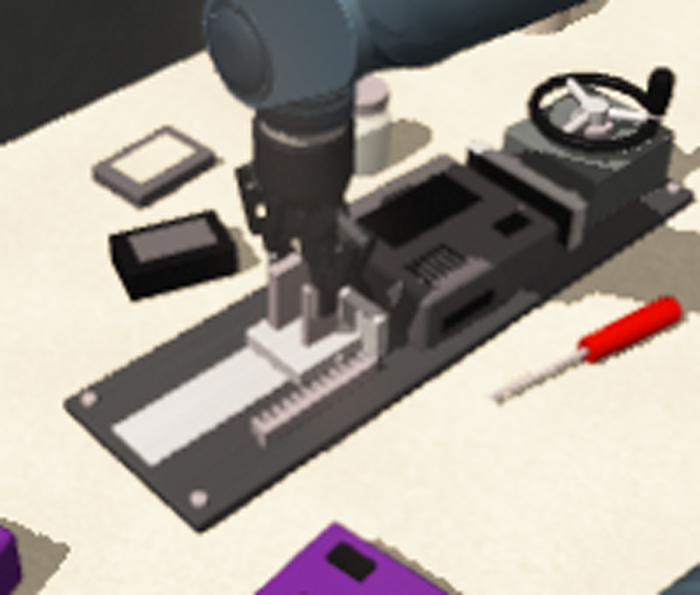

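View pics/s4s.png

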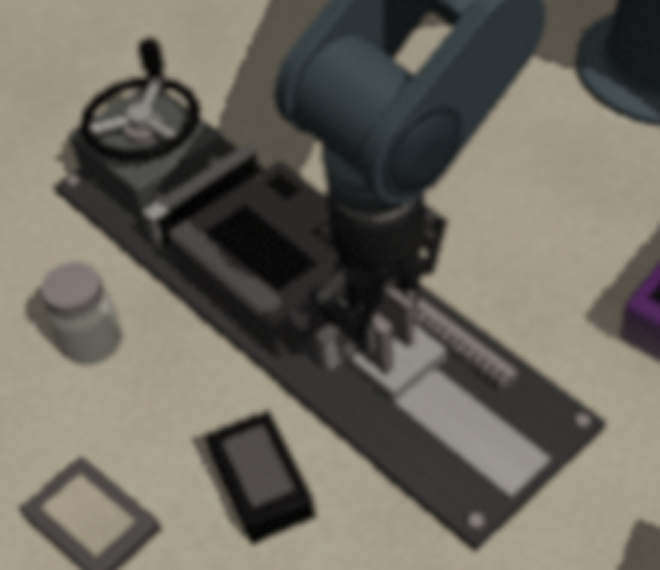

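Call:
servo_tool(
  plan=[
    {"x": 0,"y": 0,"z": 0,"rx": 0,"ry": 0,"rz": 0,"fingers": 0.6},
    {"x": 0,"y": 0,"z": 0,"rx": 0,"ry": 0,"rz": 0,"fingers": 0.8},
    {"x": 0,"y": 0,"z": 0,"rx": 0,"ry": 0,"rz": 0,"fingers": 1},
    {"x": 0,"y": 0,"z": 0,"rx": 0,"ry": 0,"rz": 0,"fingers": 1},
    {"x": 0,"y": -50,"z": 0,"rx": 0,"ry": 0,"rz": 0,"fingers": 1},
    {"x": 0,"y": -110,"z": 0,"rx": 0,"ry": 0,"rz": 0,"fingers": 1},
    {"x": 0,"y": -160,"z": 0,"rx": 0,"ry": 0,"rz": 0,"fingers": 1},
    {"x": 0,"y": -180,"z": -40,"rx": 0,"ry": 0,"rz": 0,"fingers": 1},
    {"x": 0,"y": -180,"z": -60,"rx": 0,"ry": 0,"rz": 0,"fingers": 1},
    {"x": 0,"y": -180,"z": -60,"rx": 0,"ry": 0,"rz": 0,"fingers": 1},
  ],
)

```text
clock: 6.4
tool_pos: [0.5295, 0.0091, 0.2419]
tool_rot: [0.707, -0.009, 0.007, -0.707]
force: [-0.2, -0.2, -0.3]
finger_gap: 0.999
```

Run:
```python
from h import *
import pickle
s=bot.sense();print(s['clock'],s['tool_pos'],s['force'],s['finger_gap'])
a=bot.get_image('wrist');cv2.imwrite('pics/w5.png',a);pickle.dump(s,open('s5.pkl','wb'))
cv2.imwrite('pics/w5c.png',cv2.resize(a[90:250,245:435],None,fx=4,fy=3.75,interpolation=cv2.INTER_CUBIC))
```

```text
6.4 [0.52953829 0.00912873 0.24187146] [-0.19407521 -0.22694765 -0.30446701] 0.9993279168897841
```

View pics/w5.png

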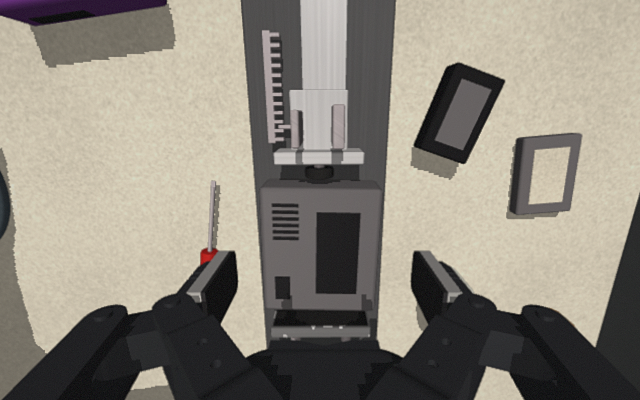

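View pics/w5c.png

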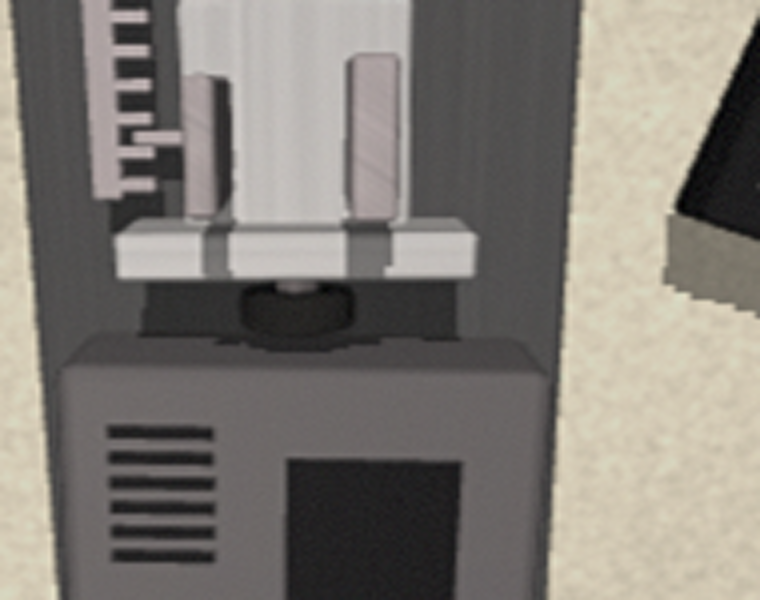

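Run:
```python
from h import *
import pickle
s=pickle.load(open('s5.pkl','rb'))
C=lambda u,v:(245+u/4,90+v/3.75)
P=lambda n,c,z:print(n,(atz('wrist',C(*c),z,s)*1000).round(1))
P('tabL up',(184,74),.096);P('tab L low',(184,217),.096);P('postR up',(400,54),.096);P('postR low',(398,219),.096)
P('faceL',(116,278),.06);P('faceR',(476,276),.06)
P('bumper tip top',(297,336),.059);P('bumper side',(245,322),.042)
P('cons topL',(64,368),.069);P('cons topR',(545,373),.069);P('cons topC',(300,369),.069);P('cons baseL',(100,337),.014)
P=lambda n,c,z:print(n,(atz('wrist',c,z,s)*1000).round(1))
P('console near',(268,309),.069);P('console nearR',(380,310),.069);P('jaw face top L',(273,327),.064);P('jaw face top R',(377,325),.064)
for z in (.02,.03,.04):P('pin',C(135,137),z);P('tooth1',C(135,117),z);P('tooth2',C(135,152),z)
```

```text
tabL up [500.   86.2  96. ]
tab L low [498.   50.8  96. ]
postR up [550.6  89.7  96. ]
postR low [550.   49.1  96. ]
faceL [474.   29.4  60. ]
faceR [573.9  27.7  60. ]
bumper tip top [523.7  10.5  59. ]
bumper side [508.   11.6  42. ]
cons topL [459.3   4.5  69. ]
cons topR [592.2   0.   69. ]
cons topC [524.5   2.8  69. ]
cons baseL [459.2   1.7  14. ]
console near [ 455.  -151.8   69. ]
console nearR [ 595.6 -156.2   69. ]
jaw face top L [ 458.3 -182.9   64. ]
jaw face top R [ 593.4 -182.6   64. ]
pin [475.9  68.2  20. ]
tooth1 [476.3  74.4  20. ]
tooth2 [475.6  63.5  20. ]
pin [477.4  68.6  30. ]
tooth1 [477.8  74.6  30. ]
tooth2 [477.1  64.   30. ]
pin [478.9  69.   40. ]
tooth1 [479.3  74.8  40. ]
tooth2 [478.6  64.5  40. ]
```

Run:
```python
import cv2
a=cv2.imread('pics/w5.png')
cv2.imwrite('pics/w5d.png',cv2.resize(a[260:355,245:405],None,fx=4.5,fy=4.5,interpolation=cv2.INTER_CUBIC))
cv2.imwrite('pics/w5e.png',cv2.resize(a[80:180,250:370],None,fx=6,fy=5.9,interpolation=cv2.INTER_CUBIC))
```

```text
(no output)
```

View pics/w5d.png

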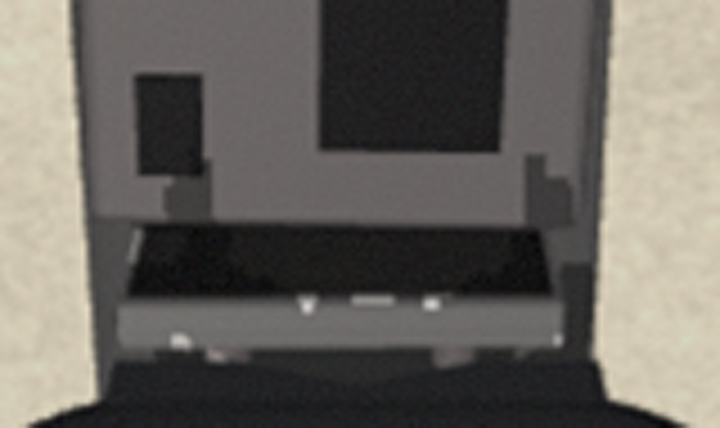

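View pics/w5e.png

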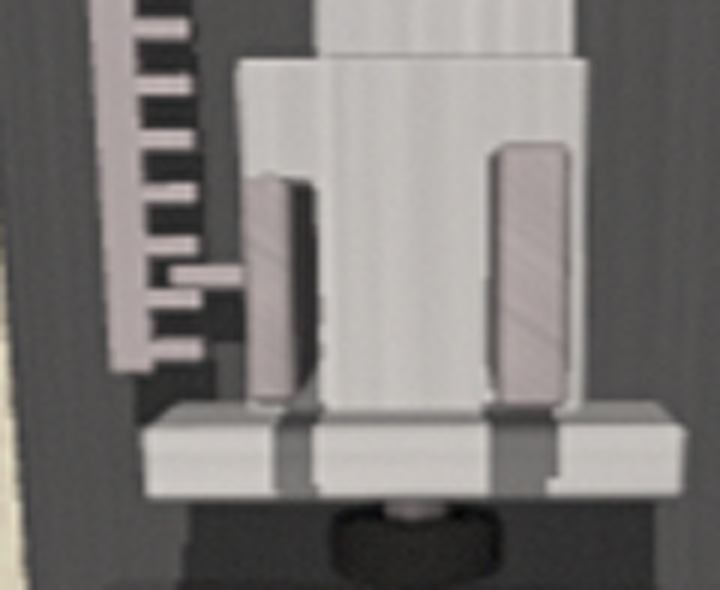

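Call:
servo_tool(
  plan=[
    {"x": -14,"y": -20,"z": -60,"rx": 0,"ry": 0,"rz": 0,"fingers": 1},
    {"x": -14,"y": -30,"z": -120,"rx": 0,"ry": 0,"rz": 0,"fingers": 1},
    {"x": -14,"y": -30,"z": -180,"rx": 0,"ry": 0,"rz": 0,"fingers": 0.8},
    {"x": -14,"y": -30,"z": -240,"rx": 0,"ry": 0,"rz": 0,"fingers": 0.6},
    {"x": -14,"y": -30,"z": -280,"rx": 0,"ry": 0,"rz": 0,"fingers": 0.6},
    {"x": -14,"y": -30,"z": -280,"rx": 0,"ry": 0,"rz": 0,"fingers": 0.6},
    {"x": -14,"y": -30,"z": -280,"rx": 0,"ry": 0,"rz": 0,"fingers": 0.6},
  ],
)

```text
clock: 7.32
tool_pos: [0.5093, -0.2684, 0.271]
tool_rot: [-0.707, 0.009, -0.006, 0.707]
force: [0.3, 0.0, -0.7]
finger_gap: 0.598
```

Run:
```python
from h import *
import pickle
s=bot.sense();print(s['clock'],s['tool_pos'],s['qpos'].round(3),s['finger_gap'])
a=bot.get_image('wrist');cv2.imwrite('pics/w6.png',a);pickle.dump(s,open('s6.pkl','wb'))
```

```text
7.325 [ 0.50928399 -0.26844251  0.27100761] [-0.681  0.043  1.709 -0.002  1.393 -0.659] 0.5982413845916289
```

View pics/w6.png

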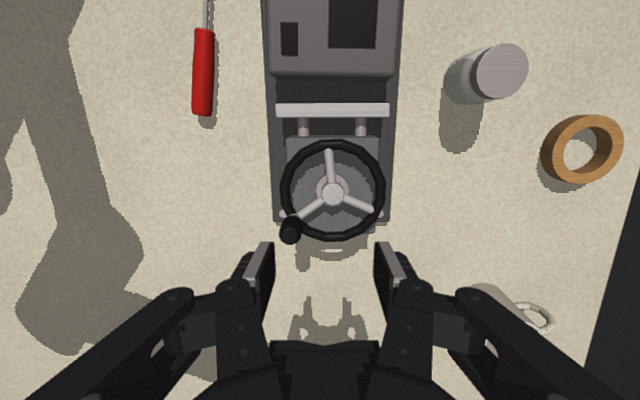

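Run:
```python
from h import *
import pickle
s=pickle.load(open('s6.pkl','rb'))
a=cv2.imread('pics/w6.png')
cv2.imwrite('pics/w6c.png',cv2.resize(a[95:255,260:405],None,fx=4,fy=3.7,interpolation=cv2.INTER_CUBIC))
```

View pics/w6c.png

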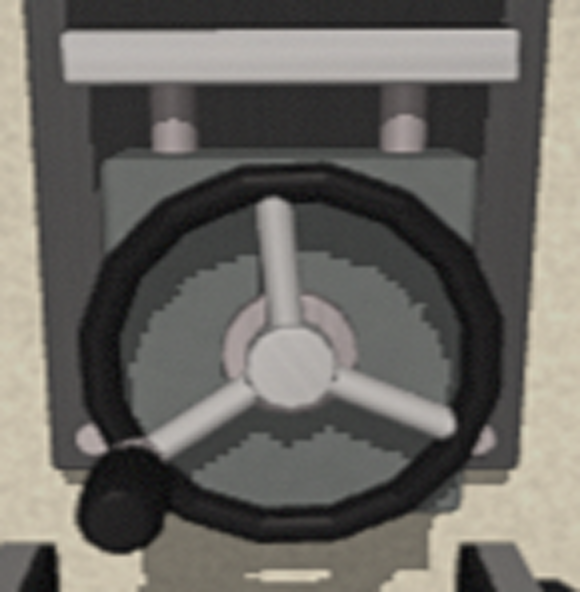

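Run:
```python
from h import *
import pickle
s=pickle.load(open('s6.pkl','rb'))
C=lambda u,v:(260+u/4,95+v/3.7)
A=lambda c,z:atz('wrist',C(*c),z,s)*1000
for c in [(80,345),(502,345),(300,163),(292,541)]:print(A(c,.09).round(1))
print('hubcap',A((290,367),.10).round(1),A((290,367),.09).round(1))
for z in (.1,.11,.12,.13,.14,.15):print('knob top',z,A((118,512),z).round(1),'bottom vis',A((120,552),z).round(1))
print('knob mid',A((124,490),.12).round(1),'base',A((132,462),.097).round(1))
print('jaw front',A((70,32),.064),A((515,32),.064))
```

```text
[ 458.4 -275.5   90. ]
[ 578.  -277.9   90. ]
[ 521.4 -222.    90. ]
[ 517.7 -342.    90. ]
hubcap [ 517.7 -280.9  100. ] [ 517.9 -283.7   90. ]
knob top 0.1 [ 467.6 -326.7  100. ] bottom vis [ 467.4 -340.3  100. ]
knob top 0.11 [ 469.  -322.5  110. ] bottom vis [ 468.8 -335.7  110. ]
knob top 0.12 [ 470.4 -318.3  120. ] bottom vis [ 470.2 -331.   120. ]
knob top 0.13 [ 471.8 -314.2  130. ] bottom vis [ 471.6 -326.4  130. ]
knob top 0.14 [ 473.2 -310.   140. ] bottom vis [ 473.  -321.8  140. ]
knob top 0.15 [ 474.6 -305.8  150. ] bottom vis [ 474.4 -317.2  150. ]
knob mid [ 472.4 -311.5  120. ] base [ 472.1 -311.3   97. ]
jaw front [ 457.6489074  -183.53509458   64.        ] [ 583.17903551 -186.24565179   64.        ]
```

Call:
servo_tool(
  plan=[
    {"x": -36,"y": 30,"z": -43,"rx": 0,"ry": 0,"rz": 0,"fingers": 0.6},
    {"x": -36,"y": 80,"z": -43,"rx": 0,"ry": 0,"rz": 0,"fingers": 0.6},
    {"x": -36,"y": 120,"z": -43,"rx": 0,"ry": 0,"rz": 0,"fingers": 0.6},
    {"x": -36,"y": 150,"z": -43,"rx": 0,"ry": 0,"rz": 0,"fingers": 0.6},
    {"x": -36,"y": 164,"z": -43,"rx": 0,"ry": 0,"rz": 0,"fingers": 0.6},
    {"x": -36,"y": 164,"z": -43,"rx": 0,"ry": 0,"rz": 0,"fingers": 0.6},
  ],
)

```text
clock: 8.12
tool_pos: [0.4719, -0.3093, 0.107]
tool_rot: [-0.707, 0.009, -0.005, 0.708]
force: [0.5, -0.7, 0.4]
finger_gap: 0.599
```

Run:
```python
from h import *
s=bot.sense();print(s['clock'],s['tool_pos'],s['force'],s['finger_gap'])
a=bot.get_image('wrist');cv2.imwrite('pics/w7.png',a)
```

```text
8.125 [ 0.47189077 -0.30929458  0.10697598] [ 0.54772122 -0.6624434   0.35551934] 0.5992514387859541
```

View pics/w7.png

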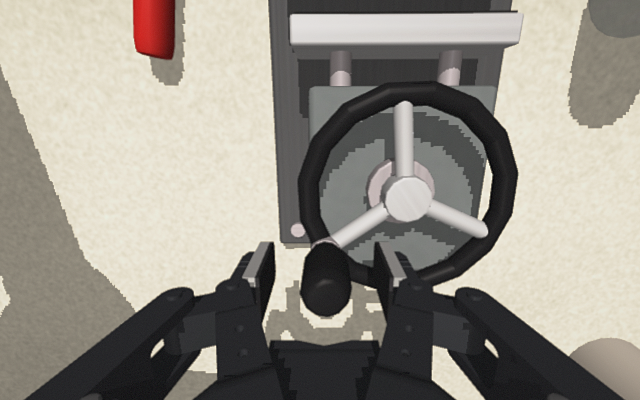

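Run:
```python
from h import *
s=bot.sense();A=lambda c,z:print(c,z,(atz('wrist',c,z,s)*1000).round(1))
A((327,293),.138);A((326,245),.097);A((325,305),.138)
A((408,199),.10);A((299,190),.09);A((517,190),.09);A((420,82),.09);A((393,289),.09)
```

```text
(327, 293) 0.138 [ 473.8 -313.1  138. ]
(326, 245) 0.097 [ 473.6 -309.1   97. ]
(325, 305) 0.138 [ 472.8 -319.3  138. ]
(408, 199) 0.1 [ 517.9 -281.6  100. ]
(299, 190) 0.09 [ 458.9 -278.1   90. ]
(517, 190) 0.09 [ 581.5 -280.4   90. ]
(420, 82) 0.09 [ 523.  -222.6   90. ]
(393, 289) 0.09 [ 515.  -343.2   90. ]
```

Call:
servo_tool(
  plan=[
    {"x": 0,"y": 0,"z": -1,"rx": 0,"ry": 0,"rz": 0,"fingers": 0.4},
    {"x": 0,"y": 0,"z": -1,"rx": 0,"ry": 0,"rz": 0,"fingers": 0.25},
    {"x": 0,"y": 0,"z": -1,"rx": 0,"ry": 0,"rz": 0,"fingers": 0.15},
    {"x": 0,"y": 0,"z": -1,"rx": 0,"ry": 0,"rz": 0,"fingers": 0.15},
    {"x": 0,"y": 0,"z": -1,"rx": 0,"ry": 0,"rz": 0,"fingers": 0.15},
    {"x": 0,"y": 0,"z": -1,"rx": 0,"ry": 0,"rz": 0,"fingers": 0.15},
  ],
)

```text
clock: 8.93
tool_pos: [0.473, -0.312, 0.1102]
tool_rot: [0.708, -0.008, 0.006, -0.706]
force: [-2.4, 1.0, 4.8]
finger_gap: 0.257
```

Run:
```python
from h import *
s=bot.sense();print(s['clock'],s['tool_pos'],s['force'],s['finger_gap'])
```

```text
8.925 [ 0.47298154 -0.31202176  0.11015757] [-2.35955152  0.9694488   4.75171148] 0.25658468996544065
```

```bash
cat >> h.py <<'E'
def circ(th0,steps,hub=None,r=55.,s=None,p0=None):
    # tool-frame shifts for knob going from th0 (deg) clockwise by cumulated steps (rad)
    s=s or bot.sense();R0=Ro.from_quat(s['tool_rot']);t0=np.radians(th0)
    for a in steps:
        t=t0-a
        if hub is None: d=r*np.array([np.cos(t)-np.cos(t0),np.sin(t)-np.sin(t0),0])
        else: d=np.array([hub[0]+r*np.cos(t),hub[1]+r*np.sin(t),s['tool_pos'][2]*1000])-s['tool_pos']*1000
        q=R0.inv().apply(d);print(round(a,2),q.round(1))
E
python3 - <<'E'
from h import *
circ(213.2,[.05,.15,.27,.39,.51,.63,.75,.87,.99,1.08,1.1,1.1])
E
```

```text
0.05 [-1.5 -0.   2.3]
0.15 [-4.1 -0.   7.1]
0.27 [-6.6 -0.  13.2]
0.39 [-8.4 -0.  19.6]
0.51 [-9.4 -0.  26.1]
0.63 [-9.6 -0.1 32.7]
0.75 [-9.  -0.1 39.3]
0.87 [-7.6 -0.1 45.7]
0.99 [-5.4 -0.1 52. ]
1.08 [-3.4 -0.1 56.5]
1.1 [-2.8 -0.1 57.4]
1.1 [-2.8 -0.1 57.4]
```

Call:
servo_tool(
  plan=[
    {"x": -1.5,"y": 0,"z": 2.3,"rx": 0,"ry": 0,"rz": 0,"fingers": 0.15},
    {"x": -4,"y": 0,"z": 7,"rx": 0,"ry": 0,"rz": 0,"fingers": 0.15},
    {"x": -6.6,"y": 0,"z": 13.2,"rx": 0,"ry": 0,"rz": 0,"fingers": 0.15},
    {"x": -8.4,"y": 0,"z": 19.6,"rx": 0,"ry": 0,"rz": 0,"fingers": 0.15},
    {"x": -9.4,"y": 0,"z": 26,"rx": 0,"ry": 0,"rz": 0,"fingers": 0.15},
    {"x": -9.6,"y": 0,"z": 32.7,"rx": 0,"ry": 0,"rz": 0,"fingers": 0.15},
    {"x": -9,"y": 0,"z": 39.3,"rx": 0,"ry": 0,"rz": 0,"fingers": 0.15},
    {"x": -7.6,"y": 0,"z": 45.7,"rx": 0,"ry": 0,"rz": 0,"fingers": 0.15},
    {"x": -5.4,"y": 0,"z": 52,"rx": 0,"ry": 0,"rz": 0,"fingers": 0.15},
    {"x": -3.4,"y": 0,"z": 56.5,"rx": 0,"ry": 0,"rz": 0,"fingers": 0.15},
    {"x": -2.8,"y": 0,"z": 57.4,"rx": 0,"ry": 0,"rz": 0,"fingers": 0.15},
    {"x": -2.8,"y": 0,"z": 57.4,"rx": 0,"ry": 0,"rz": 0,"fingers": 0.15},
  ],
)

```text
clock: 10.42
tool_pos: [0.4697, -0.2536, 0.1102]
tool_rot: [0.707, -0.009, 0.004, -0.707]
force: [-7.2, 1.0, 4.3]
finger_gap: 0.258
```

Run:
```python
from h import *
s=bot.sense();print(s['clock'],s['tool_pos'],s['force'],s['finger_gap'],s['wrist_torque'])
a=bot.get_image('wrist');cv2.imwrite('pics/w8.png',a)
```

```text
10.425 [ 0.4696808  -0.25360013  0.11018866] [-7.15199875  1.01459614  4.3258474 ] 0.25808549428444644 [ 0.08636366  1.0371582  -0.02872694]
```

View pics/w8.png

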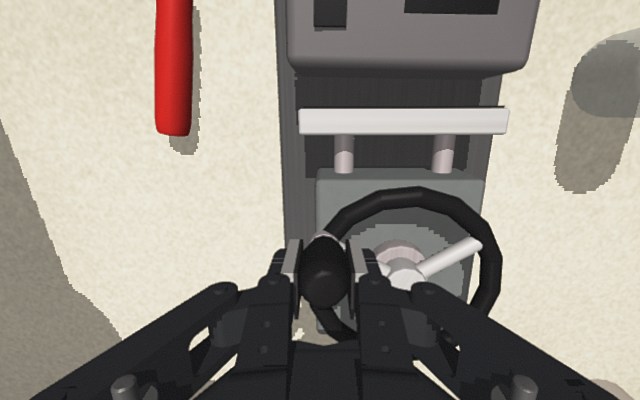

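Run:
```python
from h import *
circ(150.6,[.06]+[.06+.15*i for i in range(1,19)]+[2.8],hub=(517.5,-280.5))
```

```text
0.06 [ 1.6 -0.   3. ]
0.21 [ 6.4 -0.   9.7]
0.36 [12.2 -0.1 15.5]
0.51 [18.8 -0.1 20.5]
0.66 [26.1 -0.2 24.4]
0.81 [33.8 -0.2 27.1]
0.96 [41.9 -0.3 28.7]
1.11 [50.1 -0.3 29. ]
1.26 [58.3 -0.4 28.1]
1.41 [66.3 -0.4 26. ]
1.56 [73.9 -0.5 22.8]
1.71 [80.9 -0.5 18.4]
1.86 [87.1 -0.6 13.1]
2.01 [92.5 -0.6  6.8]
2.16 [96.9 -0.6 -0.2]
2.31 [100.2  -0.7  -7.7]
2.46 [102.4  -0.7 -15.7]
2.61 [103.3  -0.7 -23.9]
2.76 [103.   -0.7 -32.1]
2.8 [102.7  -0.7 -34.3]
```

Call:
servo_tool(
  plan=[
    {"x": 1.6,"y": 0,"z": 3,"rx": 0,"ry": 0,"rz": 0,"fingers": 0.15},
    {"x": 6.4,"y": 0,"z": 9.7,"rx": 0,"ry": 0,"rz": 0,"fingers": 0.15},
    {"x": 12.2,"y": 0,"z": 15.5,"rx": 0,"ry": 0,"rz": 0,"fingers": 0.15},
    {"x": 18.8,"y": 0,"z": 20.5,"rx": 0,"ry": 0,"rz": 0,"fingers": 0.15},
    {"x": 26,"y": 0,"z": 24.4,"rx": 0,"ry": 0,"rz": 0,"fingers": 0.15},
    {"x": 33.8,"y": 0,"z": 27,"rx": 0,"ry": 0,"rz": 0,"fingers": 0.15},
    {"x": 42,"y": 0,"z": 28.7,"rx": 0,"ry": 0,"rz": 0,"fingers": 0.15},
    {"x": 50,"y": 0,"z": 29,"rx": 0,"ry": 0,"rz": 0,"fingers": 0.15},
    {"x": 58.3,"y": 0,"z": 28,"rx": 0,"ry": 0,"rz": 0,"fingers": 0.15},
    {"x": 66.3,"y": 0,"z": 26,"rx": 0,"ry": 0,"rz": 0,"fingers": 0.15},
    {"x": 74,"y": -0.5,"z": 22.8,"rx": 0,"ry": 0,"rz": 0,"fingers": 0.15},
    {"x": 81,"y": -0.5,"z": 18.4,"rx": 0,"ry": 0,"rz": 0,"fingers": 0.15},
    {"x": 87,"y": -0.5,"z": 13,"rx": 0,"ry": 0,"rz": 0,"fingers": 0.15},
    {"x": 92.5,"y": -0.5,"z": 6.8,"rx": 0,"ry": 0,"rz": 0,"fingers": 0.15},
    {"x": 97,"y": -0.5,"z": 0,"rx": 0,"ry": 0,"rz": 0,"fingers": 0.15},
    {"x": 100,"y": -0.5,"z": -7.7,"rx": 0,"ry": 0,"rz": 0,"fingers": 0.15},
    {"x": 102.4,"y": -0.5,"z": -15.7,"rx": 0,"ry": 0,"rz": 0,"fingers": 0.15},
    {"x": 103.3,"y": -0.5,"z": -24,"rx": 0,"ry": 0,"rz": 0,"fingers": 0.15},
    {"x": 103,"y": -0.5,"z": -32,"rx": 0,"ry": 0,"rz": 0,"fingers": 0.15},
    {"x": 102.7,"y": -0.5,"z": -34.3,"rx": 0,"ry": 0,"rz": 0,"fingers": 0.15},
  ],
)

```text
clock: 12.98
tool_pos: [0.5721, -0.289, 0.1102]
tool_rot: [-0.706, 0.009, -0.005, 0.708]
force: [-3.6, 5.0, 6.9]
finger_gap: 0.256
```

Run:
```python
from h import *
s=bot.sense();print(s['clock'],s['tool_pos'],s['force'],s['finger_gap'],s['wrist_torque'])
a=bot.get_image('wrist');cv2.imwrite('pics/w9.png',a)
```

```text
12.975 [ 0.57213134 -0.28902563  0.1101655 ] [-3.59705666  4.98928777  6.88867609] 0.2555481745098708 [ 0.75032588  0.6884906  -0.0293487 ]
```

View pics/w9.png

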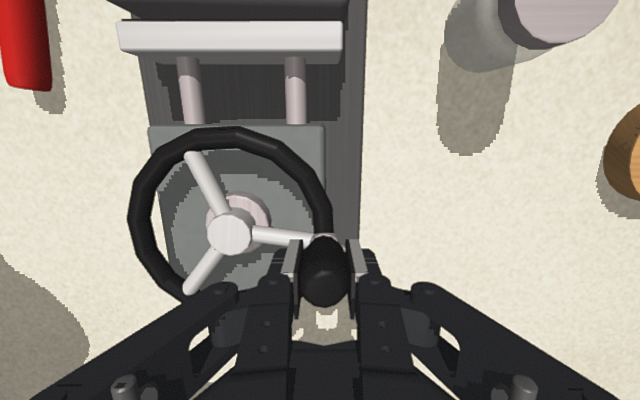

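Run:
```python
from h import *
circ(-8.8,[.05+.11*i for i in range(0,18)]+[1.97,1.97],hub=(517.5,-280.5))
```

```text
0.05 [-0.7 -0.  -2.4]
0.16 [-2.1 -0.  -8.3]
0.27 [ -4.2  -0.  -13.9]
0.38 [ -6.9   0.  -19.4]
0.49 [-10.1   0.  -24.5]
0.6 [-13.9   0.  -29.2]
0.71 [-18.2   0.1 -33.4]
0.82 [-22.9   0.1 -37.2]
0.93 [-28.    0.1 -40.4]
1.04 [-33.5   0.1 -43.1]
1.15 [-39.2   0.2 -45.1]
1.26 [-45.1   0.2 -46.5]
1.37 [-51.1   0.3 -47.2]
1.48 [-57.1   0.3 -47.3]
1.59 [-63.1   0.3 -46.7]
1.7 [-69.    0.4 -45.4]
1.81 [-74.8   0.4 -43.6]
1.92 [-80.3   0.5 -41.1]
1.97 [-82.7   0.5 -39.7]
1.97 [-82.7   0.5 -39.7]
```

Call:
servo_tool(
  plan=[
    {"x": -0.7,"y": 0,"z": -2.4,"rx": 0,"ry": 0,"rz": 0,"fingers": 0.15},
    {"x": -2,"y": 0,"z": -8.3,"rx": 0,"ry": 0,"rz": 0,"fingers": 0.15},
    {"x": -4.2,"y": 0,"z": -14,"rx": 0,"ry": 0,"rz": 0,"fingers": 0.15},
    {"x": -6.9,"y": 0,"z": -19.4,"rx": 0,"ry": 0,"rz": 0,"fingers": 0.15},
    {"x": -10,"y": 0,"z": -24.5,"rx": 0,"ry": 0,"rz": 0,"fingers": 0.15},
    {"x": -14,"y": 0,"z": -29.2,"rx": 0,"ry": 0,"rz": 0,"fingers": 0.15},
    {"x": -18.2,"y": 0,"z": -33.4,"rx": 0,"ry": 0,"rz": 0,"fingers": 0.15},
    {"x": -23,"y": 0,"z": -37.2,"rx": 0,"ry": 0,"rz": 0,"fingers": 0.15},
    {"x": -28,"y": 0,"z": -40.4,"rx": 0,"ry": 0,"rz": 0,"fingers": 0.15},
    {"x": -33.5,"y": 0,"z": -43,"rx": 0,"ry": 0,"rz": 0,"fingers": 0.15},
    {"x": -39.2,"y": 0,"z": -45,"rx": 0,"ry": 0,"rz": 0,"fingers": 0.15},
    {"x": -45,"y": 0,"z": -46.5,"rx": 0,"ry": 0,"rz": 0,"fingers": 0.15},
    {"x": -51,"y": 0,"z": -47.2,"rx": 0,"ry": 0,"rz": 0,"fingers": 0.15},
    {"x": -57,"y": 0,"z": -47.3,"rx": 0,"ry": 0,"rz": 0,"fingers": 0.15},
    {"x": -63,"y": 0,"z": -46.7,"rx": 0,"ry": 0,"rz": 0,"fingers": 0.15},
    {"x": -69,"y": 0.5,"z": -45.4,"rx": 0,"ry": 0,"rz": 0,"fingers": 0.15},
    {"x": -74.8,"y": 0.5,"z": -43.6,"rx": 0,"ry": 0,"rz": 0,"fingers": 0.15},
    {"x": -80.3,"y": 0.5,"z": -41,"rx": 0,"ry": 0,"rz": 0,"fingers": 0.15},
    {"x": -82.7,"y": 0.5,"z": -39.7,"rx": 0,"ry": 0,"rz": 0,"fingers": 0.15},
    {"x": -82.7,"y": 0.5,"z": -39.7,"rx": 0,"ry": 0,"rz": 0,"fingers": 0.15},
  ],
)

```text
clock: 15.52
tool_pos: [0.4892, -0.3272, 0.1102]
tool_rot: [-0.706, 0.009, -0.006, 0.708]
force: [4.8, 2.1, 1.1]
finger_gap: 0.254
```

```bash
cat >> h.py <<'E'
def st(hub=(517.5,-280.5)):
    s=bot.sense();v=s['tool_pos'][:2]*1000-hub;th=np.arctan2(v[1],v[0]);f=s['force'][:2]
    print(s['clock'],'pos',(s['tool_pos']*1000).round(1),'r',np.hypot(*v).round(1),'th',np.degrees(th).round(1),'Ft_resist',-(f@[np.sin(th),-np.cos(th)]).round(2),'Fr',(f@[np.cos(th),np.sin(th)]).round(2),'f',s['force'].round(1),s['finger_gap'].round(3))
E
python3 - <<'E'
from h import *
st()
cv2.imwrite('pics/w10.png',bot.get_image('wrist'));a=bot.get_image('scene')
cv2.imwrite('pics/s10.png',cv2.convertScaleAbs(cv2.resize(a[100:290,170:390],None,fx=3,fy=3,interpolation=cv2.INTER_CUBIC),alpha=1.6,beta=10))
E
```

```text
Traceback (most recent call last):
  File "h.py", line 39, in st
    print(s['clock'],'pos',(s['tool_pos']*1000).round(1),'r',np.hypot(*v).round(1),'th',np.degrees(th).round(1),'Ft_resist',-(f@[np.sin(th),-np.cos(th)]).round(2),'Fr',(f@[np.cos(th),np.sin(th)]).round(2),'f',s['force'].round(1),s['finger_gap'].round(3))
                                                                                                                                                                                                                                     ^^^^^^^^^^^^^^^^^^^^^
AttributeError: 'float' object has no attribute 'round'
```

```bash
sed -i "s/s\['finger_gap'\].round(3)/round(s['finger_gap'],3)/" h.py
python3 - <<'E'
from h import *
st()
cv2.imwrite('pics/w10.png',bot.get_image('wrist'));a=bot.get_image('scene')
cv2.imwrite('pics/s10.png',cv2.convertScaleAbs(cv2.resize(a[100:290,170:390],None,fx=3,fy=3,interpolation=cv2.INTER_CUBIC),alpha=1.6,beta=10))
E
```

```text
15.525 pos [ 489.2 -327.2  110.2] r 54.6 th -121.2 Ft_resist 3.03 Fr -4.28 f [4.8 2.1 1.1] 0.254
```

View pics/s10.png

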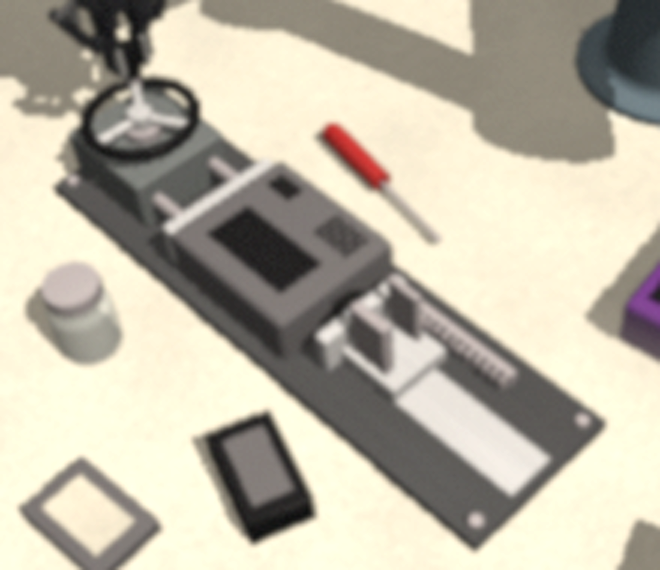

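View pics/w10.png

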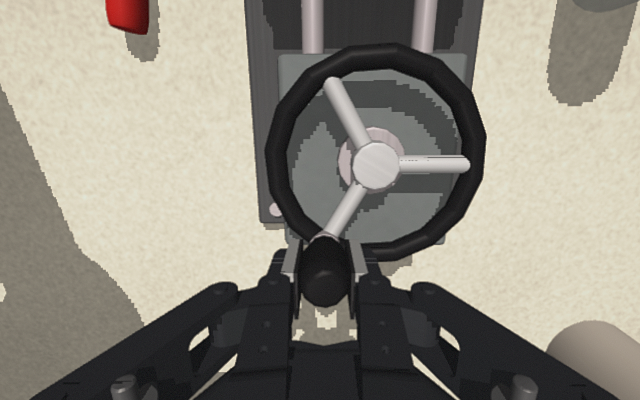

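Run:
```python
from h import *
circ(-121.2,[.05*i for i in range(1,11)])
```

```text
0.05 [-2.3  0.   1.4]
0.1 [-4.6  0.   3. ]
0.15 [-6.8  0.   4.6]
0.2 [-8.9  0.1  6.4]
0.25 [-10.9   0.1   8.3]
0.3 [-12.8   0.1  10.3]
0.35 [-14.7   0.1  12.3]
0.4 [-16.4   0.1  14.5]
0.45 [-18.    0.1  16.7]
0.5 [-19.5   0.1  19. ]
```

Call:
servo_tool(
  plan=[
    {"x": -2.3,"y": 0,"z": 1.4,"rx": 0,"ry": 0,"rz": 0,"fingers": 0.15},
    {"x": -4.6,"y": 0,"z": 3,"rx": 0,"ry": 0,"rz": 0,"fingers": 0.15},
    {"x": -6.8,"y": 0,"z": 4.6,"rx": 0,"ry": 0,"rz": 0,"fingers": 0.15},
    {"x": -8.9,"y": 0,"z": 6.4,"rx": 0,"ry": 0,"rz": 0,"fingers": 0.15},
    {"x": -10.9,"y": 0,"z": 8.3,"rx": 0,"ry": 0,"rz": 0,"fingers": 0.15},
    {"x": -12.8,"y": 0,"z": 10.3,"rx": 0,"ry": 0,"rz": 0,"fingers": 0.15},
  ],
)

```text
clock: 16.38
tool_pos: [0.4773, -0.3175, 0.1103]
tool_rot: [0.707, -0.008, 0.007, -0.707]
force: [6.1, -1.7, -2.9]
finger_gap: 0.256
```

Run:
```python
from h import *
st();circ(-138,[.05*i for i in range(1,11)])
```

```text
16.375 pos [ 477.3 -317.5  110.3] r 54.7 th -137.4 Ft_resist 5.36 Fr -3.37 f [ 6.1 -1.7 -2.9] 0.256
0.05 [-1.8  0.   2.1]
0.1 [-3.6  0.   4.2]
0.15 [-5.2  0.   6.4]
0.2 [-6.7  0.   8.7]
0.25 [-8.1  0.  11.1]
0.3 [-9.3  0.  13.5]
0.35 [-10.5   0.   16. ]
0.4 [-11.5   0.   18.6]
0.45 [-12.4   0.   21.2]
0.5 [-13.1   0.   23.8]
```

Call:
servo_tool(
  plan=[
    {"x": -1.8,"y": 0,"z": 2.1,"rx": 0,"ry": 0,"rz": 0,"fingers": 0.15},
    {"x": -3.6,"y": 0,"z": 4.2,"rx": 0,"ry": 0,"rz": 0,"fingers": 0.15},
    {"x": -5.2,"y": 0,"z": 6.4,"rx": 0,"ry": 0,"rz": 0,"fingers": 0.15},
    {"x": -6.7,"y": 0,"z": 8.7,"rx": 0,"ry": 0,"rz": 0,"fingers": 0.15},
  ],
)

```text
clock: 16.88
tool_pos: [0.4713, -0.3098, 0.1103]
tool_rot: [0.708, -0.007, 0.008, -0.706]
force: [4.7, -2.1, -3.0]
finger_gap: 0.254
```

Run:
```python
from h import *
st();circ(-149,[.05*i for i in range(1,11)])
a=bot.get_image('side');cv2.imwrite('pics/s11.png',cv2.resize(a[120:290,230:430],None,fx=3.5,fy=3.5,interpolation=cv2.INTER_CUBIC))
```

```text
16.875 pos [ 471.3 -309.8  110.3] r 54.7 th -147.6 Ft_resist 4.28 Fr -2.9 f [ 4.7 -2.1 -3. ] 0.254
0.05 [-1.4 -0.   2.4]
0.1 [-2.7 -0.   4.8]
0.15 [-3.9 -0.   7.3]
0.2 [-4.9 -0.   9.8]
0.25 [-5.8 -0.  12.4]
0.3 [-6.6 -0.  15.1]
0.35 [-7.2 -0.  17.7]
0.4 [-7.7 -0.1 20.4]
0.45 [-8.1 -0.1 23.2]
0.5 [-8.4 -0.1 25.9]
```

View pics/s11.png

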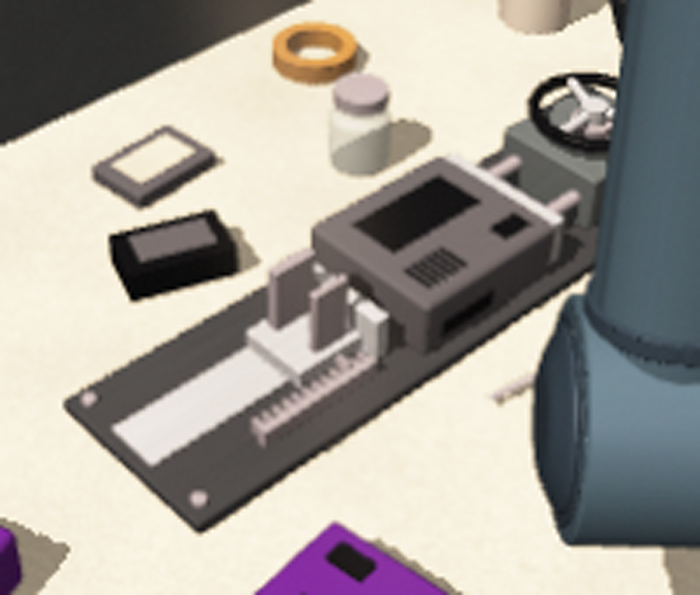

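Call:
servo_tool(
  plan=[
    {"x": -1.4,"y": 0,"z": 2.4,"rx": 0,"ry": 0,"rz": 0,"fingers": 0.15},
    {"x": -2.7,"y": 0,"z": 4.8,"rx": 0,"ry": 0,"rz": 0,"fingers": 0.15},
    {"x": -3.9,"y": 0,"z": 7.3,"rx": 0,"ry": 0,"rz": 0,"fingers": 0.15},
    {"x": -4.9,"y": 0,"z": 9.8,"rx": 0,"ry": 0,"rz": 0,"fingers": 0.15},
  ],
)

```text
clock: 17.42
tool_pos: [0.4667, -0.3008, 0.1103]
tool_rot: [0.709, -0.007, 0.008, -0.705]
force: [4.4, -3.4, -2.6]
finger_gap: 0.261
```

Run:
```python
from h import *
st();circ(-159,[.05*i for i in range(1,11)])
```

```text
17.425 pos [ 466.7 -300.8  110.3] r 54.7 th -158.2 Ft_resist 4.77 Fr -2.84 f [ 4.4 -3.4 -2.6] 0.261
0.05 [-1.  -0.   2.6]
0.1 [-1.8 -0.   5.2]
0.15 [-2.5 -0.   7.8]
0.2 [-3.1 -0.1 10.5]
0.25 [-3.6 -0.1 13.2]
0.3 [-3.9 -0.1 16. ]
0.35 [-4.  -0.1 18.7]
0.4 [-4.1 -0.1 21.5]
0.45 [-4.  -0.1 24.2]
0.5 [-3.7 -0.1 27. ]
```

Call:
servo_tool(
  plan=[
    {"x": -1,"y": 0,"z": 2.6,"rx": 0,"ry": 0,"rz": 0,"fingers": 0.15},
    {"x": -1.8,"y": 0,"z": 5.2,"rx": 0,"ry": 0,"rz": 0,"fingers": 0.15},
    {"x": -2.5,"y": 0,"z": 7.8,"rx": 0,"ry": 0,"rz": 0,"fingers": 0.15},
  ],
)

```text
clock: 17.8
tool_pos: [0.4645, -0.2941, 0.1102]
tool_rot: [0.71, -0.007, 0.009, -0.704]
force: [2.3, -3.6, -2.8]
finger_gap: 0.258
```

Run:
```python
from h import *
st();circ(-166,[.03*i for i in range(1,11)])
```

```text
17.8 pos [ 464.5 -294.1  110.2] r 54.7 th -165.7 Ft_resist 4.01 Fr -1.35 f [ 2.3 -3.6 -2.8] 0.258
0.03 [-0.4 -0.   1.6]
0.06 [-0.8 -0.   3.2]
0.09 [-1.1 -0.   4.8]
0.12 [-1.3 -0.1  6.5]
0.15 [-1.6 -0.1  8.1]
0.18 [-1.7 -0.1  9.7]
0.21 [-1.8 -0.1 11.4]
0.24 [-1.9 -0.1 13. ]
0.27 [-1.9 -0.1 14.7]
0.3 [-1.9 -0.1 16.3]
```

Call:
servo_tool(
  plan=[
    {"x": -0.8,"y": 0,"z": 3.2,"rx": 0,"ry": 0,"rz": 0,"fingers": 0.15},
    {"x": -1.3,"y": 0,"z": 6.5,"rx": 0,"ry": 0,"rz": 0,"fingers": 0.15},
    {"x": -1.6,"y": 0,"z": 8.1,"rx": 0,"ry": 0,"rz": 0,"fingers": 0.15},
  ],
)

```text
clock: 18.18
tool_pos: [0.4631, -0.2868, 0.1103]
tool_rot: [0.71, -0.007, 0.009, -0.704]
force: [2.7, -3.5, -2.7]
finger_gap: 0.259
```

Run:
```python
from h import *
st();circ(-174,[.03*i for i in range(1,11)])
```

```text
18.175 pos [ 463.1 -286.8  110.3] r 54.8 th -173.4 Ft_resist 3.76 Fr -2.27 f [ 2.7 -3.5 -2.7] 0.259
0.03 [-0.2 -0.   1.6]
0.06 [-0.3 -0.   3.3]
0.09 [-0.4 -0.   4.9]
0.12 [-0.4 -0.1  6.6]
0.15 [-0.4 -0.1  8.2]
0.18 [-0.4 -0.1  9.9]
0.21 [-0.2 -0.1 11.5]
0.24 [-0.1 -0.1 13.2]
0.27 [ 0.1 -0.1 14.8]
0.3 [ 0.4 -0.2 16.4]
```

Call:
servo_tool(
  plan=[
    {"x": -0.3,"y": 0,"z": 3.3,"rx": 0,"ry": 0,"rz": 0,"fingers": 0.15},
    {"x": -0.4,"y": 0,"z": 6.6,"rx": 0,"ry": 0,"rz": 0,"fingers": 0.15},
    {"x": -0.4,"y": 0,"z": 9.9,"rx": 0,"ry": 0,"rz": 0,"fingers": 0.15},
  ],
)

```text
clock: 18.55
tool_pos: [0.4627, -0.2778, 0.1102]
tool_rot: [0.711, -0.007, 0.009, -0.703]
force: [2.5, -3.7, -3.0]
finger_gap: 0.256
```

Run:
```python
from h import *
st();circ(177.3,[.03*i for i in range(1,11)])
a=bot.get_image('side');cv2.imwrite('pics/s12.png',cv2.resize(a[170:240,290:360],None,fx=8,fy=8,interpolation=cv2.INTER_CUBIC))
```

```text
18.55 pos [ 462.7 -277.8  110.2] r 54.8 th 177.2 Ft_resist 3.53 Fr -2.64 f [ 2.5 -3.7 -3. ] 0.256
0.03 [ 0.1 -0.   1.6]
0.06 [ 0.2 -0.   3.3]
0.09 [ 0.3 -0.1  4.9]
0.12 [ 0.6 -0.1  6.6]
0.15 [ 0.8 -0.1  8.2]
0.18 [ 1.1 -0.1  9.8]
0.21 [ 1.5 -0.1 11.4]
0.24 [ 1.9 -0.1 13. ]
0.27 [ 2.4 -0.2 14.6]
0.3 [ 2.9 -0.2 16.2]
```

View pics/s12.png

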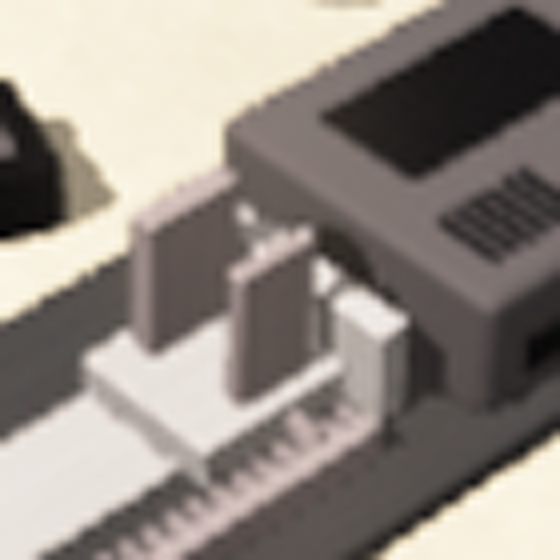

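Call:
servo_tool(
  plan=[
    {"x": 0.2,"y": 0,"z": 3.3,"rx": 0,"ry": 0,"rz": 0,"fingers": 0.15},
    {"x": 0.6,"y": 0,"z": 6.6,"rx": 0,"ry": 0,"rz": 0,"fingers": 0.15},
    {"x": 0.8,"y": 0,"z": 8.2,"rx": 0,"ry": 0,"rz": 0,"fingers": 0.15},
  ],
)

```text
clock: 18.98
tool_pos: [0.4636, -0.2701, 0.1103]
tool_rot: [0.712, -0.007, 0.009, -0.703]
force: [2.4, -5.6, -2.6]
finger_gap: 0.254
```

Run:
```python
from h import *
st();circ(169,[.03*i for i in range(1,11)])
```

```text
18.975 pos [ 463.6 -270.1  110.3] r 54.9 th 169.0 Ft_resist 5.04 Fr -3.46 f [ 2.4 -5.6 -2.6] 0.254
0.03 [ 0.3 -0.   1.6]
0.06 [ 0.7 -0.   3.2]
0.09 [ 1.1 -0.1  4.8]
0.12 [ 1.5 -0.1  6.4]
0.15 [ 2.  -0.1  8. ]
0.18 [ 2.5 -0.1  9.6]
0.21 [ 3.1 -0.1 11.1]
0.24 [ 3.8 -0.1 12.6]
0.27 [ 4.4 -0.2 14.1]
0.3 [ 5.2 -0.2 15.6]
```

Call:
servo_tool(
  plan=[
    {"x": 0.3,"y": 0,"z": 1.6,"rx": 0,"ry": 0,"rz": 0,"fingers": 0.15},
    {"x": 0.7,"y": 0,"z": 3.2,"rx": 0,"ry": 0,"rz": 0,"fingers": 0.15},
    {"x": 0.7,"y": 0,"z": 3.2,"rx": 0,"ry": 0,"rz": 0,"fingers": 0.15},
  ],
)

```text
clock: 19.35
tool_pos: [0.4642, -0.2675, 0.1102]
tool_rot: [0.712, -0.007, 0.009, -0.702]
force: [0.8, -4.6, -2.9]
finger_gap: 0.258
```

Run:
```python
from h import *
st();circ(165.5,[.03*i for i in range(1,11)])
```

```text
19.35 pos [ 464.2 -267.5  110.2] r 54.9 th 166.3 Ft_resist 4.24 Fr -1.89 f [ 0.8 -4.6 -2.9] 0.258
0.03 [ 0.4 -0.   1.6]
0.06 [ 0.9 -0.   3.2]
0.09 [ 1.4 -0.1  4.8]
0.12 [ 1.9 -0.1  6.3]
0.15 [ 2.5 -0.1  7.9]
0.18 [ 3.1 -0.1  9.4]
0.21 [ 3.8 -0.1 10.9]
0.24 [ 4.5 -0.2 12.4]
0.27 [ 5.3 -0.2 13.8]
0.3 [ 6.1 -0.2 15.3]
```

Call:
servo_tool(
  plan=[
    {"x": 0.9,"y": 0,"z": 3.2,"rx": 0,"ry": 0,"rz": 0,"fingers": 0.15},
    {"x": 1.9,"y": 0,"z": 6.3,"rx": 0,"ry": 0,"rz": 0,"fingers": 0.15},
    {"x": 1.9,"y": 0,"z": 6.3,"rx": 0,"ry": 0,"rz": 0,"fingers": 0.15},
  ],
)

```text
clock: 19.73
tool_pos: [0.4659, -0.2615, 0.1102]
tool_rot: [0.712, -0.007, 0.008, -0.702]
force: [0.1, -3.8, -1.2]
finger_gap: 0.259
```

Run:
```python
from h import *
st();circ(159.5,[.03*i for i in range(1,11)])
```

```text
19.725 pos [ 465.9 -261.5  110.2] r 54.9 th 159.8 Ft_resist 3.56 Fr -1.41 f [ 0.1 -3.8 -1.2] 0.259
0.03 [ 0.6 -0.   1.5]
0.06 [ 1.2 -0.   3.1]
0.09 [ 1.8 -0.1  4.6]
0.12 [ 2.5 -0.1  6.1]
0.15 [ 3.3 -0.1  7.6]
0.18 [ 4.1 -0.1  9. ]
0.21 [ 4.9 -0.1 10.4]
0.24 [ 5.8 -0.2 11.8]
0.27 [ 6.7 -0.2 13.2]
0.3 [ 7.7 -0.2 14.5]
```

Call:
servo_tool(
  plan=[
    {"x": 1.2,"y": 0,"z": 3.1,"rx": 0,"ry": 0,"rz": 0,"fingers": 0.15},
    {"x": 2.5,"y": 0,"z": 6.1,"rx": 0,"ry": 0,"rz": 0,"fingers": 0.15},
    {"x": 3.3,"y": 0,"z": 7.6,"rx": 0,"ry": 0,"rz": 0,"fingers": 0.15},
    {"x": 3.3,"y": 0,"z": 7.6,"rx": 0,"ry": 0,"rz": 0,"fingers": 0.15},
  ],
)

```text
clock: 20.23
tool_pos: [0.4691, -0.2545, 0.1102]
tool_rot: [0.712, -0.007, 0.008, -0.702]
force: [-1.1, -4.8, 0.0]
finger_gap: 0.255
```

Run:
```python
from h import *
st();circ(151.5,[.03*i for i in range(1,11)])
a=bot.get_image('side');cv2.imwrite('pics/s13.png',cv2.resize(a[160:250,280:380],None,fx=7,fy=6.6,interpolation=cv2.INTER_CUBIC))
```

```text
20.225 pos [ 469.1 -254.5  110.2] r 55.0 th 151.8 Ft_resist 4.73 Fr -1.35 f [-1.1 -4.8  0. ] 0.255
0.03 [ 0.8 -0.   1.5]
0.06 [ 1.6 -0.   2.9]
0.09 [ 2.5 -0.1  4.3]
0.12 [ 3.4 -0.1  5.7]
0.15 [ 4.3 -0.1  7. ]
0.18 [ 5.3 -0.1  8.3]
0.21 [ 6.3 -0.1  9.6]
0.24 [ 7.4 -0.2 10.9]
0.27 [ 8.5 -0.2 12.1]
0.3 [ 9.6 -0.2 13.3]
```

View pics/s13.png

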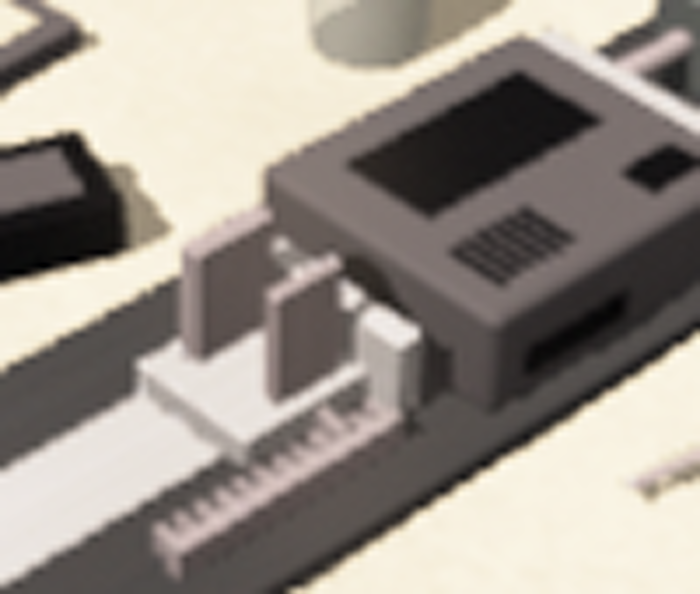

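Call:
servo_tool(
  plan=[
    {"x": 1.6,"y": 0,"z": 2.9,"rx": 0,"ry": 0,"rz": 0,"fingers": 0.15},
    {"x": 3.4,"y": 0,"z": 5.7,"rx": 0,"ry": 0,"rz": 0,"fingers": 0.15},
    {"x": 3.4,"y": 0,"z": 5.7,"rx": 0,"ry": 0,"rz": 0,"fingers": 0.15},
  ],
)

```text
clock: 20.65
tool_pos: [0.4721, -0.2494, 0.1102]
tool_rot: [0.713, -0.008, 0.008, -0.701]
force: [-1.3, -5.2, -0.5]
finger_gap: 0.258
```

Run:
```python
from h import *
st();circ(145,[.03*i for i in range(1,11)])
```

```text
20.65 pos [ 472.1 -249.4  110.2] r 55.0 th 145.6 Ft_resist 5.0 Fr -1.89 f [-1.3 -5.2 -0.5] 0.258
0.03 [ 0.9 -0.   1.4]
0.06 [ 1.9 -0.   2.7]
0.09 [ 2.9 -0.1  4. ]
0.12 [ 4.  -0.1  5.3]
0.15 [ 5.1 -0.1  6.5]
0.18 [ 6.2 -0.1  7.7]
0.21 [ 7.4 -0.1  8.9]
0.24 [ 8.6 -0.2 10. ]
0.27 [ 9.8 -0.2 11.1]
0.3 [11.1 -0.2 12.1]
```

Call:
servo_tool(
  plan=[
    {"x": 1.9,"y": 0,"z": 2.7,"rx": 0,"ry": 0,"rz": 0,"fingers": 0.15},
    {"x": 4,"y": 0,"z": 5.3,"rx": 0,"ry": 0,"rz": 0,"fingers": 0.15},
    {"x": 4,"y": 0,"z": 5.3,"rx": 0,"ry": 0,"rz": 0,"fingers": 0.15},
  ],
)

```text
clock: 21.02
tool_pos: [0.4754, -0.2449, 0.1102]
tool_rot: [0.713, -0.008, 0.007, -0.701]
force: [-3.3, -7.1, 0.4]
finger_gap: 0.259
```

Run:
```python
from h import *
st();circ(139,[.03*i for i in range(1,11)])
```

```text
21.025 pos [ 475.4 -244.9  110.2] r 55.1 th 139.8 Ft_resist 7.54 Fr -2.05 f [-3.3 -7.1  0.4] 0.259
0.03 [ 1.1 -0.   1.3]
0.06 [ 2.2 -0.   2.5]
0.09 [ 3.3 -0.1  3.7]
0.12 [ 4.5 -0.1  4.8]
0.15 [ 5.7 -0.1  5.9]
0.18 [ 7.  -0.1  7. ]
0.21 [ 8.3 -0.2  8. ]
0.24 [ 9.6 -0.2  9. ]
0.27 [10.9 -0.2 10. ]
0.3 [12.3 -0.2 10.9]
```

Call:
servo_tool(
  plan=[
    {"x": 0,"y": 0,"z": 0,"rx": 0,"ry": 0,"rz": 0,"fingers": 0.15},
    {"x": 0,"y": 0,"z": 0,"rx": 0,"ry": 0,"rz": 0,"fingers": 0.15},
    {"x": 0,"y": 0,"z": 0,"rx": 0,"ry": 0,"rz": 0,"fingers": 0.15},
  ],
)

```text
clock: 21.4
tool_pos: [0.4754, -0.245, 0.1102]
tool_rot: [0.713, -0.008, 0.007, -0.701]
force: [-0.6, -4.6, -0.7]
finger_gap: 0.26
```

Run:
```python
from h import *
st();circ(139,[.03*i for i in range(1,5)])
```

```text
21.4 pos [ 475.4 -245.   110.2] r 55.1 th 139.9 Ft_resist 3.87 Fr -2.49 f [-0.6 -4.6 -0.7] 0.26
0.03 [ 1.1 -0.   1.3]
0.06 [ 2.2 -0.   2.5]
0.09 [ 3.3 -0.1  3.7]
0.12 [ 4.5 -0.1  4.8]
```

Call:
servo_tool(
  plan=[
    {"x": 0.6,"y": 0,"z": 0.7,"rx": 0,"ry": 0,"rz": 0,"fingers": 0.15},
    {"x": 0.8,"y": 0,"z": 0.9,"rx": 0,"ry": 0,"rz": 0,"fingers": 0.15},
    {"x": 0.8,"y": 0,"z": 0.9,"rx": 0,"ry": 0,"rz": 0,"fingers": 0.15},
  ],
)

```text
clock: 21.78
tool_pos: [0.4754, -0.2449, 0.1102]
tool_rot: [0.714, -0.009, 0.006, -0.7]
force: [-2.8, -7.2, -0.0]
finger_gap: 0.256
```

Run:
```python
from h import *
st()
```

```text
21.775 pos [ 475.4 -244.9  110.2] r 55.1 th 139.8 Ft_resist 7.32 Fr -2.45 f [-2.8 -7.2 -0. ] 0.256
```

Call:
servo_tool(
  plan=[
    {"x": 0,"y": 0,"z": 0,"rx": 0,"ry": 0,"rz": 0,"fingers": 0.26},
    {"x": 0,"y": 0,"z": 0,"rx": 0,"ry": 0,"rz": 0,"fingers": 0.4},
    {"x": 0,"y": 0,"z": 0,"rx": 0,"ry": 0,"rz": 0,"fingers": 0.6},
    {"x": 0,"y": 0,"z": 0,"rx": 0,"ry": 0,"rz": 0,"fingers": 0.6},
    {"x": 0,"y": -20,"z": 0,"rx": 0,"ry": 0,"rz": 0,"fingers": 0.6},
    {"x": 0,"y": -60,"z": 0,"rx": 0,"ry": 0,"rz": 0,"fingers": 0.6},
    {"x": 0,"y": -110,"z": 0,"rx": 0,"ry": 0,"rz": 0,"fingers": 0.6},
    {"x": 0,"y": -150,"z": 50,"rx": 0,"ry": 0,"rz": 0,"fingers": 0.6},
    {"x": 0,"y": -150,"z": 110,"rx": 0,"ry": 0,"rz": 0,"fingers": 0.6},
    {"x": 0,"y": -150,"z": 170,"rx": 0,"ry": 0,"rz": 0,"fingers": 0.6},
    {"x": 30,"y": -150,"z": 210,"rx": 0,"ry": 0,"rz": 0,"fingers": 0.8},
    {"x": 40,"y": -150,"z": 230,"rx": 0,"ry": 0,"rz": 0,"fingers": 1},
    {"x": 40,"y": -150,"z": 230,"rx": 0,"ry": 0,"rz": 0,"fingers": 1},
  ],
)

```text
clock: 23.4
tool_pos: [0.5209, -0.0117, 0.2555]
tool_rot: [0.714, -0.008, 0.005, -0.7]
force: [-0.7, -0.8, 0.3]
finger_gap: 0.998
```

Run:
```python
from h import *
import pickle
s=bot.sense();print(s['clock'],s['tool_pos'],s['force']);pickle.dump(s,open('s14.pkl','wb'))
a=bot.get_image('wrist');cv2.imwrite('pics/w14.png',a)
a=bot.get_image('scene');cv2.imwrite('pics/s14.png',cv2.convertScaleAbs(cv2.resize(a[100:290,170:390],None,fx=3,fy=3,interpolation=cv2.INTER_CUBIC),alpha=1.6,beta=10))
```

```text
23.4 [ 0.52091643 -0.01173383  0.2554773 ] [-0.68118323 -0.78938044  0.26406199]
```

View pics/w14.png

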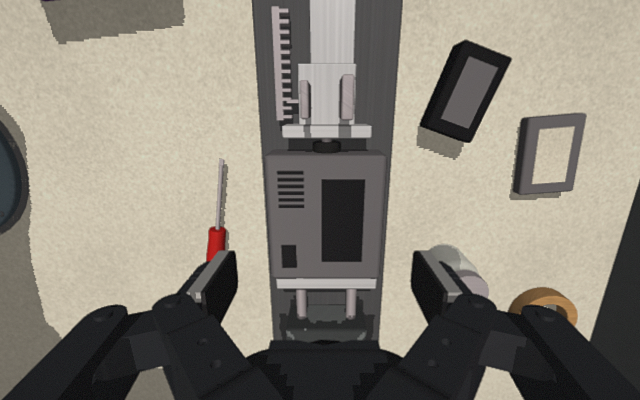

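View pics/s14.png

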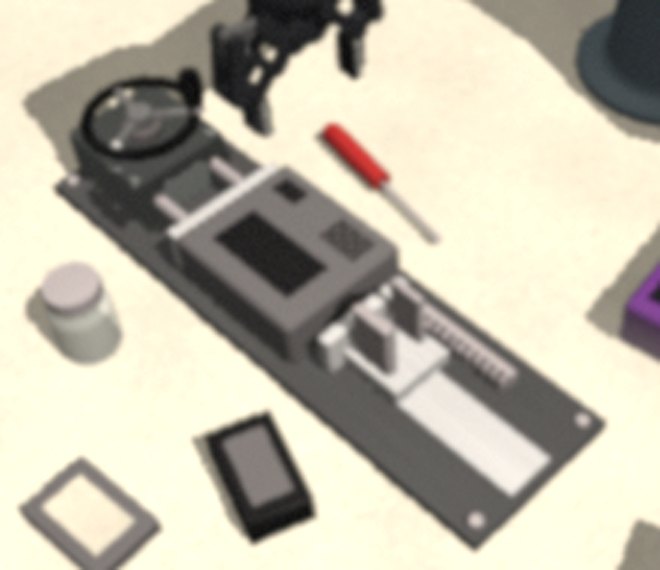

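Run:
```python
from h import *
a=cv2.imread('pics/w14.png')
cv2.imwrite('pics/w14c.png',cv2.resize(a[60:180,255:395],None,fx=5,fy=5,interpolation=cv2.INTER_CUBIC))
```

View pics/w14c.png

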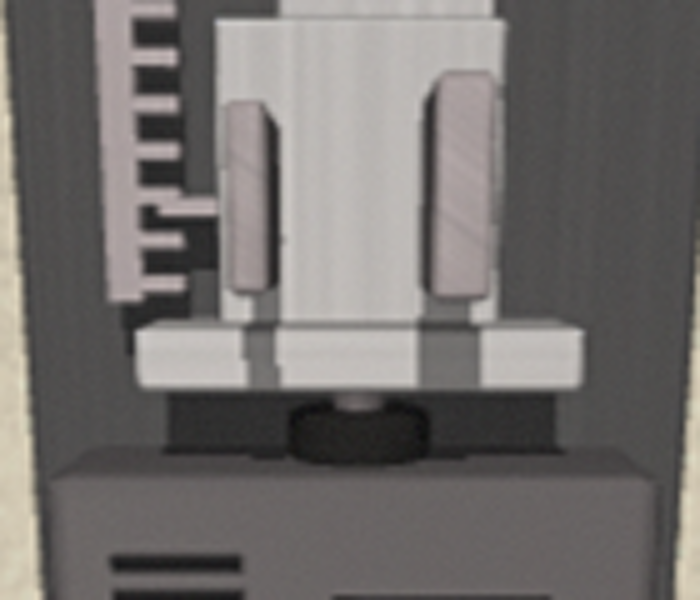

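Run:
```python
from h import *
import pickle
s=pickle.load(open('s14.pkl','rb'))
C=lambda u,v:(255+u/5,60+v/5)
P=lambda n,c,z:print(n,(atz('wrist',c,z,s)*1000).round(1))
P('face',C(360,389),.06);P('bumper top tip',C(355,466),.059);P('cons top',C(355,477),.069);P('cons base',C(100,450),.014)
P('tabL',C(227,200),.096);P('postR',C(496,200),.096)
P('cons near',(325,278),.069);P('jaw face',(325,279),.064)
```

```text
face [524.1  31.4  60. ]
bumper top tip [522.8  14.   59. ]
cons top [522.7  13.1  69. ]
cons base [456.7  12.6  14. ]
tabL [498.8  71.3  96. ]
postR [550.8  70.3  96. ]
cons near [ 519.1 -143.3   69. ]
jaw face [ 519.  -147.9   64. ]
```

```bash
python3 -c "
from workcell import bot
print(bot.sign_off())"
```

```text
the job is handed in; nothing more can be done
None
```

The console is clamped between the jaw and the stop. I handed the job in with the arm clear, at about 23.5 s on the robot's clock.

- **Stop:** I squeezed the tab, slid the stop in 80 mm and let it lock. The bumper was then about 8 mm from the console.
- **Lock:** after winding, the tab is fully out, with 52 mm over its outer faces. Its pin is still in the notch, but the squeeze has pushed it back 1–2 mm against one side of its play.
- **Jaw:** I turned the wheel clockwise about 7.6 rad, roughly 38 mm of jaw travel. The console now sits flat on the jaw and touches the bumper.
- **Squeeze:** I estimate 25–40 N, inside the 15–120 N limits. I had no direct reading. The estimate comes from about 7.3 N of resistance at the knob, where the wheel no longer moved. The force sensor reads about 1 N off when free, so the low end is more likely.
- **Surroundings:** the jar and the power brick look unmoved in the last pictures.

Two things did not go exactly as planned:
- **Refused move:** my first move call was refused for missing keys, and nothing moved.
- **Late contact:** the bumper made contact about 3 mm later than the camera had predicted. Camera error and the play in the lock would explain that.

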